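Scoop the sleigh bells into the clip box and close it

TASK

Scoop all the brass bells out of the grey tray into the clear tub with the hand scoop - never touch a bell with the fingers - and leave the scoop lying flat in the emptied tray. When every bell is in, shut the tub's lid fully and only then swing its front clip right down until it lies snapped against the tub. Leave the other things on the bench where they are.

Things in the scene. Friction and masses are not known exactly. Their poses are not given: they have to be found in the camera images.
- tray: Grey plastic parts tray, fixed: open on top, 136 x 230 mm outside, 25 mm high, upright walls and floor 3 mm, inside 130 x 224 mm. Origin: centre of its underside; y runs along its long side, z up. At the start the bells lie in its -y half (away from the tub), none past the middle by more than 2 mm; the +y half is empty.
- scoop: Aluminium hand scoop, 0.18 kg, standing flat between tray and box. Bowl: flat bottom 85 mm long (x), 82 mm wide (y) outside, floor 2 mm (1.5 at the open front edge), sides 2.5 mm thick, 3 mm high at the nose, 28 at x -8, 34 at the back; back wall 36 mm. Origin: centre of the underside; x to the nose, z up. Wooden handle, 100 mm long, rising rearwards at 30 degrees from x -42, z 34 mm.
- scoop_grip (a point): Middle of the scoop's handle, to hold it by: 89 mm behind the scoop's origin, 61.5 mm above its underside. The handle is 18 mm wide here (flat sides, across y) and 14 mm thick. Fingers pointing straight down here clear the tray's walls when the bowl stands on the tray's floor.
- box: Clear plastic tub with a hinged lid, fixed to the bench: 150 (x) x 160 (y) mm outside, 75 mm high, walls and floor 3 mm. Origin: centre of its underside; -x is the front, +x the back where the lid is hinged, z up. Its catch rib for the clip is on the front wall.
- lid (a joint): Lid of the tub, in rad: 0 shut on the rim, growing as it opens up and back about the box's y, at most 1.9; starts at 1.6 to 1.85. Stiff hinge, about 0.12 N m: it stays where it is left and takes 1 to 2 N at its edge. A grey plate 158 mm long from the hinge, 170 mm wide, 6 mm thick.
- lid_hinge (a point): On the lid's hinge line at its middle: 75 mm behind the box's origin, 75.5 mm up, at the lid's underside.
- lid_edge (a point): Middle of the lid's front edge, on its upper (outer) face, 158 mm from the hinge line.
- clip (a joint): Clip lever hinged on the lid's front edge, in rad: 0 hanging straight down along the tub's front from the shut lid (snapped on), growing as it swings outward and up; 1.57 is level when the lid is shut; at most 2.3; starts at 1.75 to 2.2 and stays where it is left (friction 0.02 N m). A grey plate 70 mm wide (y), 36 mm long, 4 mm thick.
- clip_hinge (a point): Middle of the clip's hinge line, on the lid's front edge 158 mm from the lid's hinge line and 3 mm above the lid's underside.
- clip_end (a point): Middle of the clip's free end, 36 mm from its hinge line.
- bell0: One of 6 to 10 (absent ones read None) round brass sleigh bells, 22 mm in diameter, 12 g, in the tray. Origin: its centre. Polished and slippery (friction 0.25); a loop and slots keep it from rolling freely: it starts on a slope of about 10 degrees.
- bell1: One of 6 to 10 (absent ones read None) round brass sleigh bells, 22 mm in diameter, 12 g, in the tray. Origin: its centre. Polished and slippery (friction 0.25); a loop and slots keep it from rolling freely: it starts on a slope of about 10 degrees.
- bell2: One of 6 to 10 (absent ones read None) round brass sleigh bells, 22 mm in diameter, 12 g, in the tray. Origin: its centre. Polished and slippery (friction 0.25); a loop and slots keep it from rolling freely: it starts on a slope of about 10 degrees.
- bell3: One of 6 to 10 (absent ones read None) round brass sleigh bells, 22 mm in diameter, 12 g, in the tray. Origin: its centre. Polished and slippery (friction 0.25); a loop and slots keep it from rolling freely: it starts on a slope of about 10 degrees.
- bell4: One of 6 to 10 (absent ones read None) round brass sleigh bells, 22 mm in diameter, 12 g, in the tray. Origin: its centre. Polished and slippery (friction 0.25); a loop and slots keep it from rolling freely: it starts on a slope of about 10 degrees.
- bell5: One of 6 to 10 (absent ones read None) round brass sleigh bells, 22 mm in diameter, 12 g, in the tray. Origin: its centre. Polished and slippery (friction 0.25); a loop and slots keep it from rolling freely: it starts on a slope of about 10 degrees.
- bell6: One of 6 to 10 (absent ones read None) round brass sleigh bells, 22 mm in diameter, 12 g, in the tray. Origin: its centre. Polished and slippery (friction 0.25); a loop and slots keep it from rolling freely: it starts on a slope of about 10 degrees.
- bell7: One of 6 to 10 (absent ones read None) round brass sleigh bells, 22 mm in diameter, 12 g, in the tray. Origin: its centre. Polished and slippery (friction 0.25); a loop and slots keep it from rolling freely: it starts on a slope of about 10 degrees.
- bell8: One of 6 to 10 (absent ones read None) round brass sleigh bells, 22 mm in diameter, 12 g, in the tray. Origin: its centre. Polished and slippery (friction 0.25); a loop and slots keep it from rolling freely: it starts on a slope of about 10 degrees.
- bell9: One of 6 to 10 (absent ones read None) round brass sleigh bells, 22 mm in diameter, 12 g, in the tray. Origin: its centre. Polished and slippery (friction 0.25); a loop and slots keep it from rolling freely: it starts on a slope of about 10 degrees.
- spool: Bystander: spool of waxed thread, 44 mm across, 45 mm high, standing behind the scoop. Origin: centre of its underside.
- dye: Bystander: small round bottle of edge dye, 44 mm across, 110 mm high, at the back. Origin: centre of its underside.
- glue_jar: Bystander: amber glue jar, 60 mm across, 72 mm high, at the back. Origin: centre of its underside.
- tin: Bystander: flat round tin of leather balm, 64 mm across, 23 mm high, behind the gap between scoop and tub. Origin: centre of its underside.

How it is judged:
By the outcome, as a careful person would: the job done as asked, in the order asked, and still so for the second after the job is handed in, with the robot touching nothing.
Of bell0, bell1, bell2, bell3, bell4, bell5, bell6, bell7, bell8, bell9 only 6 to 10 are there at a start; the rules pass over those that are not, and their reading is None.
At some moment in a run one of scoop may be knocked a few centimetres aside while the robot is not near it.
It also fails if it takes over 210 s, if anything falls off the work surface, if the arm or the gripper's body presses on something with over 40 N, if the wrist force passes 120 N, or if a joint passes its speed limit or range.

ROBOT

A 7-joint arm with a two-finger parallel gripper is mounted at the origin on the work surface. World frame = base frame: x ahead of the robot, y to its left, z up, the work surface at z = 0. Lengths are in mm, angles in degrees, forces in N, time in s.
With the tool pointing down it reaches from about 425 to 1025 mm from the base axis. Payload 3.6 kg.
Tool frame: the origin (TCP) lies midway between the tips of the shut fingers; the grasp point (between the pads) lies 19 mm behind it; z points along the fingers, y is the line along which they close (so a half turn about z gives the same grasp; the last joint's range is limited). The gripper opens to 85 mm and grips with 20 to 120 N. Pads are 22 mm wide; open, the fingers measure 114 mm over their backs; the gripper's body (76 mm by 85 mm) begins 54 mm behind the grasp point. The pads swing forward as they close: fully open they stand 13 mm farther back than shut.
Start: joints at [-81.732, 33.873, 2.773, 92.16, -1.908, 54.013, -1.931], TCP at [170.78, 704.602, 231.302] pointing down, gripper open.
Joint ranges: [-153.93, 153.93], [-27.13, 128.08], [-72.61, 78.16], [10.71, 143.7], [-87.88, 267.88], [4.46, 118.87], [-176.78, 176.78]. Speed limits (degrees/s): [147.25, 147.25, 180, 180, 180, 180, 180].

INTERFACE

Orientations are given as a 3x3 rotation matrix whose columns are the frame's x, y, z axes.
In Python, from bench import r gives the robot as it stands.
- The arm moves only by the shell command python3 -m handwheel 'ROWS' [FORCE]. ROWS is JSON, one flat list of numbers, 7 for each row, row after row: the shift along the tool's x, y, z in mm, then the turn, a rotation vector about the tool's x, y, z in degrees, then the finger opening in mm, from 0 to 85.4. In form: [dx, dy, dz, ax, ay, az, grip, dx, dy, dz, ax, ay, az, grip, ...]. A call has 1 to 20 rows; each row shifts and turns the commanded pose from where the row before left it, along the tool's axes as they then stand; what a row does not reach is not made up. A row lasts 1/12 s, in which the tool goes at most 41.7 mm and 7.16 degrees, less where a joint would pass 70% of its speed; a pose out of reach is approached as far as the arm can. A call with a gripper value outside its range is refused whole. The fingers move at their own pace and stop on an object; FORCE is the grip in N (left out, the last holds). Time passes only in rows, so rows that do not move let the fingers close. It gives the time, the measured TCP pose, the force, the opening and the grip force at its end, in the units of the state.
- r.get_obs(): the state, without advancing time (a new reading comes with each control period).
- r.camera(name): name is "side" or "top" or "wrist"; returns the picture (400x640x3 uint8, red, green, blue); there is no depth.
- r.calibration(name): a dict with "fx", "fy", "cx", "cy" (pixels), "position" and "orientation" of the camera in the world. Camera axes: x right, y up, looking along -z (the intrinsics and any distortion apply to the point x, -y, -z); pixel columns grow to the right and rows downward; lengths in mm; the calibration is good to about 2 mm. A picture is of the moment at which its call begins: read the wrist's pose just before it. calibration takes no time and is no camera call; for the wrist camera it gives the pose at the moment of the call.
- r.finish_job(): hands the job in; it is judged then, once.
Trained networks look in the newest picture that a camera, given by its name, has taken for a name from the list of things; names that differ only in an ending like _2 or _b are one class to them, and where a whole thing is asked for, a point or a joint stands for the part that bears it (a point fixed in the world has none). Each returns a list of dicts, best first, with "score" (0 to 1); they miss things now and then, are a little off and sometimes report something else, mostly with a low value. They report only what shows in the picture. A call takes as long as a camera call.
- r.regions_of(query, camera): "region" (400x640 bool, what is visible of it) and "box" ([left, top, width, height] in pixels, round what is visible of it).
- r.pinpoint(query, camera): "position" ([column, row] in pixels: a listed point, or the origin of a listed thing).
The state is a dict: "t": time; "joints": joint angles; "joint_velocities": joint speeds; "tau": joint torques, N m; "tool_pos": TCP position; "tool_rot": TCP orientation; "wrist_force": force on the tool from outside, world axes, zero at the start; "wrist_torque": the same for the moment, N m; "opening": finger opening in mm; "finger_force": force on a finger pad.
Only numpy, scipy, OpenCV 4.12 (cv2) and the standard library are available. Lean on these libraries where they do the work, as an engineer would, in place of code of your own. Each camera call takes 0.05 s, during which the arm holds its last target. There are 200 camera calls.

## Working session

There is one attempt and no reset: what is moved stays moved. The work goes in short steps, Python scripts to look and compute and a shell command to move; the robot and the scene stay as the last step left them, time stands still between calls to the robot, and variables do not carry over. Pictures are saved under pics/ and viewed, at most 14 in all, crops included, and the job is handed in when it is done.

```bash
ls; mkdir -p pics; cat > h.py <<'E'
import numpy as np,cv2
from bench import r
def snap(c):
    return r.camera(c)
def save(c,n):
    cv2.imwrite(f'pics/{n}.png',snap(c)[:,:,::-1])
def ray(c,px,cal=None):
    k=cal or r.calibration(c)
    d=np.array([(px[0]-k['cx'])/k['fx'],-(px[1]-k['cy'])/k['fy'],-1.])
    d=np.array(k['orientation'])@d
    return np.array(k['position'],float),d/np.linalg.norm(d)
def plane(c,px,z,cal=None):
    o,d=ray(c,px,cal); return o+d*(z-o[2])/d[2]
def tri(rs):
    A=sum(np.eye(3)-np.outer(d,d) for o,d in rs); b=sum((np.eye(3)-np.outer(d,d))@o for o,d in rs)
    p=np.linalg.solve(A,b); return p,[float(np.linalg.norm(np.cross(d,p-o))) for o,d in rs]
E
python3 - <<'E'
from h import *
np.set_printoptions(precision=2,suppress=True)
for c in ['side','top','wrist']:
    save(c,c+'0'); print(c,r.calibration(c))
names='tray scoop scoop_grip box lid_hinge lid_edge clip_hinge clip_end spool dye glue_jar tin'.split()
P={}
for n in names:
    for c in ['top','side']:
        q=r.pinpoint(n,c)
        P[n,c]=q[0] if q else None
        print(n,c,[(np.round(x['position'],1).tolist(),round(x['score'],2)) for x in q[:2]])
    if P[n,'top'] and P[n,'side']:
        print('   ',tri([ray(c,P[n,c]['position']) for c in ['top','side']]))
print(r.get_obs())
E
```

```text
pics
side {'fx': 372.62616167868947, 'fy': 372.62616167868947, 'cx': 321.3449453567669, 'cy': 200.66107664746636, 'position': array([ 577.72, -557.09,  600.49]), 'orientation': array([[ 1.  ,  0.03, -0.02],
       [-0.04,  0.71, -0.7 ],
       [-0.01,  0.7 ,  0.71]])}
top {'fx': 466.85590719649235, 'fy': 466.85590719649235, 'cx': 318.40640876207834, 'cy': 190.76804564557628, 'position': array([ 438.81,  -34.1 , 1255.44]), 'orientation': array([[ 0.02,  0.99, -0.14],
       [-1.  ,  0.02, -0.  ],
       [-0.  ,  0.14,  0.99]])}
wrist {'fx': 350.1772578144461, 'fy': 350.1772578144461, 'cx': 317.20509004456306, 'cy': 198.61778116296472, 'position': array([ 89.52, 723.09, 372.56]), 'orientation': array([[ 0.24, -0.92, -0.31],
       [ 0.97,  0.22,  0.08],
       [-0.  , -0.32,  0.95]])}
tray top []
tray side [([300.1, 305.6], 0.94), ([264.1, 324.5], 0.31)]
scoop top [([289.0, 214.4], 0.67)]
scoop side [([308.5, 196.1], 0.66)]
    (array([559.24,  48.86,  -0.07]), [3.7988916409143254, 3.7988916409143507])
scoop_grip top [([287.0, 244.8], 0.75), ([279.8, 162.5], 0.31)]
scoop_grip side [([2
[... 1546 characters left out ...]
.8], 0.77), ([316.3, 158.4], 0.66)]
tin side [([363.8, 186.1], 0.87), ([300.3, 363.2], 0.53)]
    (array([695.99,  82.8 ,  -5.4 ]), [1.8391328168185708, 1.8391328168185943])
{'t': 1.35, 'joints': array([-81.73,  33.87,   2.77,  92.16,  -1.91,  54.01,  -1.93]), 'joint_velocities': array([-0.02, -0.03, -0.03,  0.1 ,  0.  , -0.07, -0.01]), 'tau': array([  0.  , -54.86,   1.55, -19.85,   0.01,   0.  ,   0.  ]), 'tool_pos': array([170.77, 704.63, 231.32]), 'tool_rot': array([[-0.97,  0.24,  0.  ],
       [ 0.24,  0.97,  0.  ],
       [-0.  ,  0.  , -1.  ]]), 'wrist_force': array([-0.37, -0.26,  0.08]), 'wrist_torque': array([ 0.01, -0.01,  0.  ]), 'finger_force': 0.0, 'opening': 85.4614527927486}
```

View pics/side0.png

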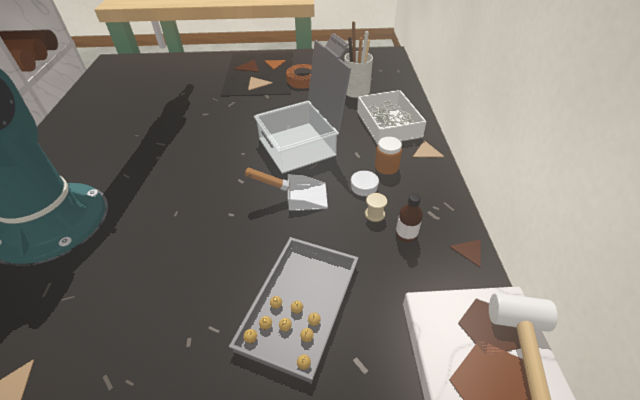

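View pics/top0.png

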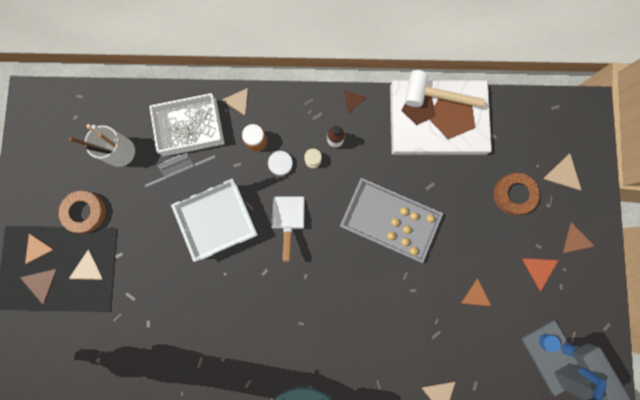

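```bash
python3 - <<'E'
from h import *
np.set_printoptions(precision=1,suppress=True)
for c in ['top','side']:
    im=snap(c)
    for n,z in [('tray',25),('box',75),('scoop',2),('tin',23),('spool',45),('dye',110),('glue_jar',72)]:
        q=r.regions_of(n,c)
        if not q: print(n,c,'none');continue
        m=q[0]['region'].astype(np.uint8)
        cs=max(cv2.findContours(m,0,2)[0],key=cv2.contourArea)[:,0]
        w=np.array([plane(c,p,z)[:2] for p in cs],np.float32)
        print(c,n,round(q[0]['score'],2),cv2.minAreaRect(w), cv2.boxPoints(cv2.minAreaRect(w)).tolist() if n in('tray','box') else '')
    B=r.pinpoint('bell0',c)
    print(c,len(B)); 
    for b in B: print(round(b['score'],2),np.round(b['position'],1),plane(c,b['position'],14)[:2])
    for n,s in [('tray',(330,170,120,100)),('box',(140,140,130,130))] if c=='top' else [('tray',(225,230,140,155)),('box',(240,25,110,150))]:
        x,y,w,h=s; cv2.imwrite(f'pics/{c}_{n}.png',cv2.resize(im[y:y+h,x:x+w,::-1],None,fx=4,fy=4,interpolation=cv2.INTER_CUBIC)[:600,:800])
a=cv2.imread('pics/top_tray.png');b=cv2.imread('pics/top_box.png');
cv2.imwrite('pics/top_c.png',cv2.resize(np.hstack([a[:400],b[60:460]]),(800,320)))
E
```

```text
top tray 0.72 ((546.613037109375, -222.99050903320312), (234.63963317871094, 143.00201416015625), 65.94287872314453) [[433.4975280761719, -300.9726867675781], [564.078369140625, -359.2670593261719], [659.728515625, -145.00833129882812], [529.147705078125, -86.71395874023438]]
top box 0.91 ((575.7307739257812, 266.6029968261719), (291.1387023925781, 192.6685333251953), 35.96958541870117) [[401.3348388671875, 259.068115234375], [514.499755859375, 103.13589477539062], [750.126708984375, 274.13787841796875], [636.9617919921875, 430.0700988769531]]
top scoop 0.91 ((518.0828247070312, 51.37223434448242), (168.75839233398438, 83.31793975830078), 1.0245811939239502) 
top tin 0.74 ((694.4061279296875, 74.95047760009766), (60.5758171081543, 59.29876708984375), 1.5146644115447998) 
top spool 0.76 ((703.5406494140625, -14.006725311279297), (51.36308670043945, 42.4180908203125), 1.0215107202529907) 
top dye 0.84 ((745.7101440429688, -70.77525329589844), (51.8974609375, 42.90404510498047), 0.8790664672851562) 
top glue_jar 0.79 ((748.1685180664062, 138.99789428710938), (67.31901550292969, 60.02011
[... 990 characters left out ...]
.38371276855469, 61.95866394042969), 84.73094940185547) 
side spool 0.57 ((702.8265380859375, -31.590316772460938), (79.08174133300781, 39.770469665527344), 79.93547058105469) 
side dye 0.61 ((745.161865234375, -119.37779998779297), (118.09939575195312, 39.3885498046875), 69.2706069946289) 
side glue_jar 0.95 ((746.6322021484375, 103.53147888183594), (135.11434936523438, 55.74042510986328), 75.11856079101562) 
side 8
0.74 [301.9 359.8] [ 548.7 -325.8]
0.72 [247.6 341.1] [ 461.  -292.4]
0.72 [286.5 325.7] [ 523.1 -268.7]
0.69 [266.8 320.3] [ 489.7 -257.7]
0.55 [274.7 301. ] [ 501.1 -222.2]
0.55 [314.2 319.8] [ 569.3 -260.2]
0.46 [297.4 305. ] [ 540.9 -231.6]
0.43 [305.5 335.1] [ 554.6 -286.2]
```

View pics/side_tray.png

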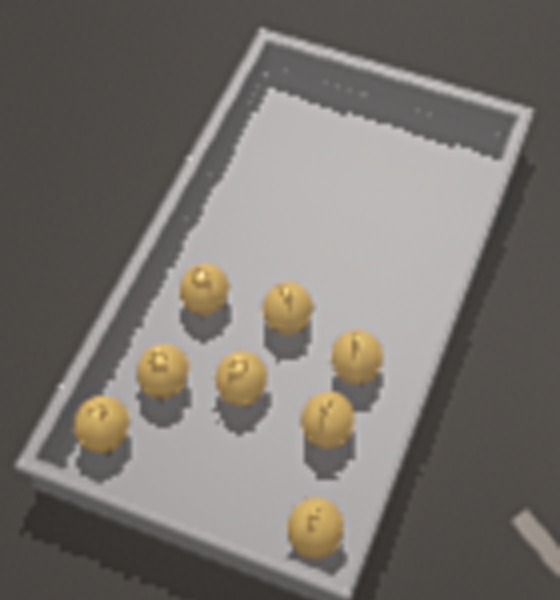

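View pics/top_box.png

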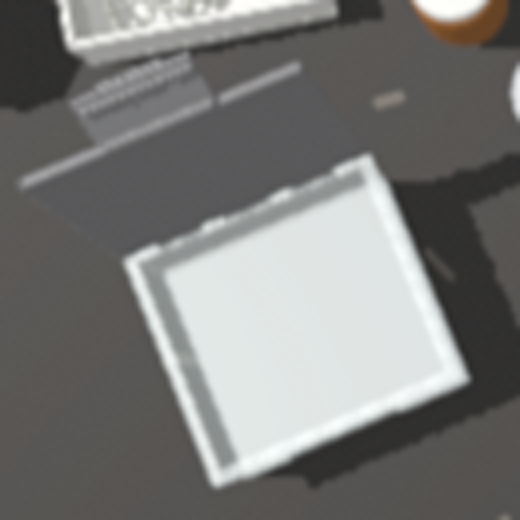

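```bash
python3 - <<'E'
from h import *
np.set_printoptions(precision=1,suppress=True)
def fit(c,pts,z):
    w=np.array([plane(c,p,z)[:2] for p in pts]); print(w.tolist()); print('c',w.mean(0))
    for i in range(4):
        d=w[(i+1)%4]-w[i]; print('  len',np.linalg.norm(d),'ang',np.degrees(np.arctan2(d[1],d[0])))
fit('side',[(290.5,237.5),(358,257.5),(313,379.25),(229.5,346.25)],25)
fit('top',[(233,179.25),(257,235),(194.5,261.25),(172,204.5)],75)
E
```

```text
[[526.6172464237359, -90.17103895250494], [654.6930878335238, -144.2210681314446], [565.5958925730321, -359.1384329855779], [435.5907333947413, -304.45677824142706]]
c [ 545.6 -224.5]
  len 139.01376481150842 ang -22.880513418374157
  len 232.65378552503896 ang -112.51717989605977
  len 141.03696245499347 ang 157.1878219162889
  len 232.81796351831966 ang 66.98468334589921
[[636.3040950495918, 189.49377663050248], [494.9607041776597, 122.68469349596182], [426.7547924144975, 276.55735855423336], [568.4073052818621, 341.84142403533247]]
c [531.6 232.6]
  len 156.33748025490794 ang -154.70120329165633
  len 168.31174484146757 ang 113.90589220818649
  len 155.9725732536953 ang 24.743782523284473
  len 166.79262492853115 ang -65.9788967715439
```

```bash
python3 - <<'E'
from h import *
im=cv2.imread('pics/top_tray.png');cv2.imwrite('pics/t2.png',im)
E
```

```text
(no output)
```

View pics/t2.png

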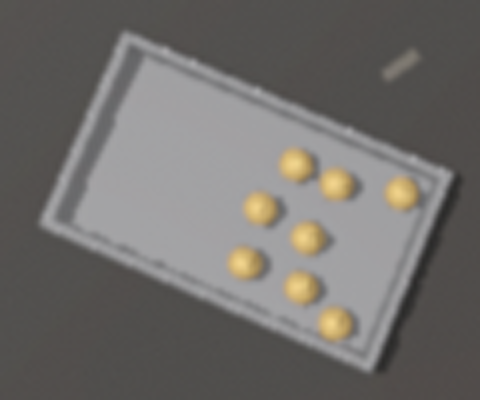

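```bash
cat >> h.py <<'E'
from scipy.spatial.transform import Rotation as Rn
def rel(p,R,n,obs=None,p0=None,R0=None):
    "equal tool-frame rows to reach tool pose p,R in n rows"
    o=r.get_obs(); p0=np.array(o['tool_pos']) if p0 is None else p0; R0=np.array(o['tool_rot']) if R0 is None else R0
    w=Rn.from_matrix(R0.T@R).as_rotvec()/n
    S=sum(Rn.from_rotvec(w*k).as_matrix() for k in range(n))
    d=np.linalg.solve(S,R0.T@(np.array(p)-p0))
    print('rows',n,'d',np.round(d,2).tolist(),np.round(np.degrees(w),3).tolist(),'| mm/row %.1f deg/row %.2f'%(np.linalg.norm(d),np.degrees(np.linalg.norm(w))))
def down(yaw):
    "tool down with tool y at azimuth yaw (deg)"
    a=np.radians(yaw); y=np.array([np.cos(a),np.sin(a),0]); z=np.array([0,0,-1.]); return np.c_[np.cross(y,z),y,z]
def scoopR(az,pitch=0):
    "tool R for scoop nose azimuth az, pitch = nose down deg"
    b=Rn.from_euler('ZY',[az,pitch],degrees=True).as_matrix()
    return b@np.diag([-1,1,-1.])
def toolp(origin,az,pitch=0,grip=(-89,0,42.5)):
    b=Rn.from_euler('ZY',[az,pitch],degrees=True).as_matrix(); return np.array(origin)+b@np.array(grip)
E
python3 - <<'E'
from h import *
rel((400,48,190),down(91),20)
w=np.array([plane('top',p,25)[:2] for p in [(361.25,178.25),(443,213),(423.75,262.5),(340.5,226.25)]]);print(w,w.mean(0))
E
```

```text
rows 20 d [-15.24, -31.36, 2.07] [0.0, 0.0, -0.731] | mm/row 34.9 deg/row 0.73
[[ 653.49990059 -143.79114503]
 [ 564.12860835 -360.36682084]
 [ 433.77412061 -307.60856779]
 [ 524.24968942  -89.76106663]] [ 543.91307974 -225.38190007]
```

```bash
python3 - <<'E'
from h import *
rel((465,48,190),down(91),20)
E
```

```text
rows 20 d [-18.48, -30.98, 2.07] [0.0, 0.0, -0.731] | mm/row 36.1 deg/row 0.73
```

```bash
python3 -m handwheel '[-18.48,-30.98,2.07,0,0,-0.731,85,-18.48,-30.98,2.07,0,0,-0.731,85,-18.48,-30.98,2.07,0,0,-0.731,85,-18.48,-30.98,2.07,0,0,-0.731,85,-18.48,-30.98,2.07,0,0,-0.731,85,-18.48,-30.98,2.07,0,0,-0.731,85,-18.48,-30.98,2.07,0,0,-0.731,85,-18.48,-30.98,2.07,0,0,-0.731,85,-18.48,-30.98,2.07,0,0,-0.731,85,-18.48,-30.98,2.07,0,0,-0.731,85,-18.48,-30.98,2.07,0,0,-0.731,85,-18.48,-30.98,2.07,0,0,-0.731,85,-18.48,-30.98,2.07,0,0,-0.731,85,-18.48,-30.98,2.07,0,0,-0.731,85,-18.48,-30.98,2.07,0,0,-0.731,85,-18.48,-30.98,2.07,0,0,-0.731,85,-18.48,-30.98,2.07,0,0,-0.731,85,-18.48,-30.98,2.07,0,0,-0.731,85,-18.48,-30.98,2.07,0,0,-0.731,85,-18.48,-30.98,2.07,0,0,-0.731,85]'; python3 -m handwheel '[0,0,0,0,0,0,85,0,0,0,0,0,0,85]'; python3 - <<'E'
from h import *
np.set_printoptions(precision=1,suppress=True)
print(r.get_obs()['joints'],r.get_obs()['tool_pos'],r.get_obs()['tool_rot'])
k=r.calibration('wrist');save('wrist','w1')
for n in ['scoop_grip','scoop']:
    q=r.pinpoint(n,'wrist');print(n,q[:2])
    for z in (61.5,0):
        if q: print(plane('wrist',q[0]['position'],z,k))
snap('side');s=r.pinpoint('scoop_grip','side');print(s[:1])
q=r.pinpoint('scoop_grip','wrist')
if q and s: print(tri([ray('wrist',q[0]['position'],k),ray('side',s[0]['position'])]))
E
```

```text
t: 3.92
tool_pos: [465.8, 46.3, 190.2]
tool_rot: [[-1.0, -0.018, 0.001], [-0.018, 1.0, 0.0], [-0.001, 0.0, -1.0]]
wrist_force: [0.2, 2.2, -0.2]
opening: 85.1
finger_force: 0.0
t: 4.08
tool_pos: [466.3, 45.7, 190.1]
tool_rot: [[-1.0, -0.012, 0.001], [-0.012, 1.0, -0.0], [-0.001, -0.0, -1.0]]
wrist_force: [-0.2, -0.5, -0.3]
opening: 85.1
finger_force: 0.0
[-15.4  19.3   5.3 126.8  -3.1  33.9  82.8] [466.3  45.7 190.1] [[-1. -0.  0.]
 [-0.  1. -0.]
 [-0. -0. -1.]]
scoop_grip [{'position': [322.8, 192.2], 'score': 0.91}]
[470.2  49.4  61.5]
[490.1  50.6   0. ]
scoop [{'position': [322.5, 259.0], 'score': 0.92}, {'position': [58.5, 237.0], 'score': 0.39}]
[531.2  50.1  61.5]
[564.9  51.6   0. ]
[{'position': [265.3, 177.2], 'score': 0.64}]
(array([470.9,  49.7,  61.5]), [0.7648249707061234, 0.7648249707062164])
```

View pics/w1.png

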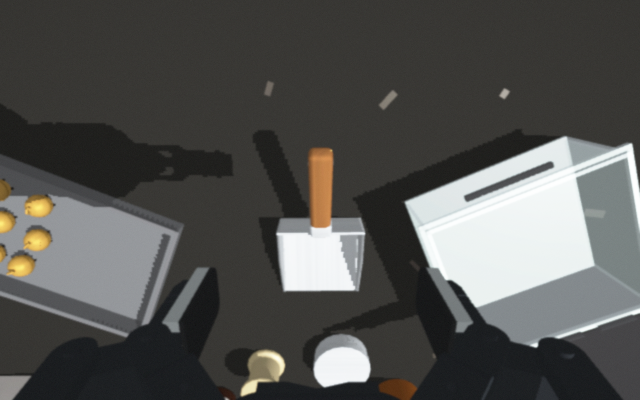

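```bash
python3 -m handwheel '[-1,0.8,25,0,0,0.1,60,-1,0.8,25,0,0,0.1,60,-1,0.8,25,0,0,0.1,60,-1,0.8,25,0,0,0.1,60,-1,0.5,25,0,0,0.1,60,0,0,23,0,0,0,60,0,0,0,0,0,0,60,0,0,0,0,0,0,60]'; python3 -m handwheel '[0,0,0,0,0,0,0,0,0,0,0,0,0,0,0,0,0,0,0,0,0,0,0,0,0,0,0,0,0,0,0,0,0,0,0,0,0,0,0,0,0,0,0,0,0,0,0,0,0,0,0,0,0,0,0,0,0,0,0,0,0,0,0]' 90;python3 -m handwheel '[0,0,-15,0,0,0,0,0,0,-25,0,0,0,0,0,0,-25,0,0,0,0,0,0,-25,0,0,0,0,0,0,0,0,0,0,0,0,0,0,0,0,0,0]'
python3 - <<'E'
from h import *
np.set_printoptions(precision=2,suppress=True)
save('side','s2')
o=r.get_obs();print(o['joints'],o['wrist_force'],o['wrist_torque'])
for n in ['scoop','scoop_grip']: 
    q=r.pinpoint(n,'side')[0]; print(n,q); snap('top'); t=r.pinpoint(n,'top'); print(t[:1]); 
    if t: print(tri([ray('side',q['position']),ray('top',t[0]['position'])]))
E
```

```text
t: 5.05
tool_pos: [469.0, 52.5, 41.3]
tool_rot: [[-1.0, -0.01, -0.003], [-0.01, 1.0, -0.0], [0.003, -0.0, -1.0]]
wrist_force: [-0.5, 0.2, -0.1]
opening: 60.0
finger_force: 0.0
t: 5.8
tool_pos: [470.6, 51.8, 43.2]
tool_rot: [[-1.0, -0.009, 0.002], [-0.009, 1.0, 0.0], [-0.002, 0.0, -1.0]]
wrist_force: [-1.4, -0.1, 7.2]
opening: 16.5
finger_force: 87.1
t: 6.3
tool_pos: [470.7, 51.9, 133.4]
tool_rot: [[-1.0, -0.009, 0.004], [-0.009, 1.0, 0.001], [-0.004, 0.001, -1.0]]
wrist_force: [-0.9, -0.1, -1.2]
opening: 16.3
finger_force: 87.9
[-15.22  25.38   4.47 128.84  -4.41  25.87  83.29] [-1.91 -0.28 -2.5 ] [ 0.01  0.08 -0.02]
scoop {'position': [305.6, 165.4], 'score': 0.77}
[{'position': [289.0, 212.7], 'score': 0.87}]
(array([555.59,  42.74,  96.38]), [4.8614573310344955, 4.861457331034599])
scoop_grip {'position': [261.3, 143.1], 'score': 0.93}
[]
```

View pics/s2.png

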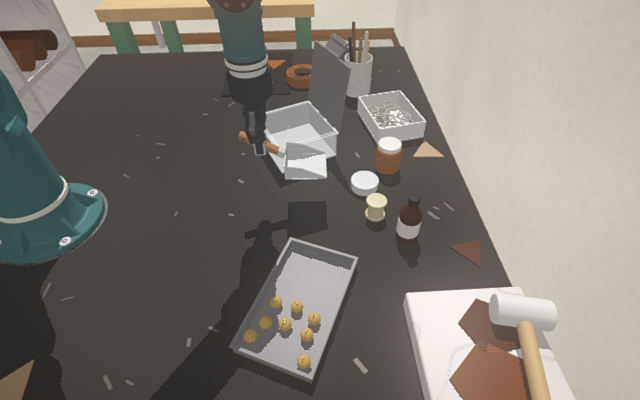

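```bash
cat >> h.py <<'E'
AZ=-112.8
def tr(x,y,z=3):
    a=np.radians(-22.8); return np.array([545+x*np.cos(a)-y*np.sin(a),-225+x*np.sin(a)+y*np.cos(a),z])
G=(-89.5,0,43)
E
python3 - <<'E'
from h import *
rel(toolp(tr(-20,60,70),AZ,0,G),scoopR(AZ,0),20)
print(toolp(tr(-20,60,70),AZ,0,G))
E
```

```text
rows 20 d [-10.29, 0.84, 0.89] [-0.007, -0.003, 5.665] | mm/row 10.4 deg/row 5.67
[584.49631714 -79.43114711 113.        ]
```

```bash
python3 -m handwheel '[-10.3,0.8,0.9,0,0,5.66,0,-10.3,0.8,0.9,0,0,5.66,0,-10.3,0.8,0.9,0,0,5.66,0,-10.3,0.8,0.9,0,0,5.66,0,-10.3,0.8,0.9,0,0,5.66,0,-10.3,0.8,0.9,0,0,5.66,0,-10.3,0.8,0.9,0,0,5.66,0,-10.3,0.8,0.9,0,0,5.66,0,-10.3,0.8,0.9,0,0,5.66,0,-10.3,0.8,0.9,0,0,5.66,0,-10.3,0.8,0.9,0,0,5.66,0,-10.3,0.8,0.9,0,0,5.66,0,-10.3,0.8,0.9,0,0,5.66,0,-10.3,0.8,0.9,0,0,5.66,0,-10.3,0.8,0.9,0,0,5.66,0,-10.3,0.8,0.9,0,0,5.66,0,-10.3,0.8,0.9,0,0,5.66,0,-10.3,0.8,0.9,0,0,5.66,0,-10.3,0.8,0.9,0,0,5.66,0,-10.3,0.8,0.9,0,0,5.66,0]';  python3 -m handwheel '[0,0,0,0,0,0,0,0,0,0,0,0,0,0,0,0,0,0,0,0,0]'
python3 - <<'E'
from h import *
np.set_printoptions(precision=2,suppress=True)
im=snap('side'); cv2.imwrite('pics/s3.png',cv2.resize(im[160:400,180:420,::-1],None,fx=2.5,fy=2.5,interpolation=cv2.INTER_CUBIC))
o=r.get_obs();print(o['joints'],o['wrist_force'])
q=r.pinpoint('scoop','side'); print(q[:1], plane('side',q[0]['position'],70))
k=r.calibration('wrist');snap('wrist');q=r.pinpoint('scoop','wrist');print([plane('wrist',a['position'],70,k) for a in q[:1]])
m=r.regions_of('scoop','wrist')
if m:
  cs=max(cv2.findContours(m[0]['region'].astype(np.uint8),0,2)[0],key=cv2.contourArea)[:,0]
  print(cv2.boundingRect(cs), q[:1])
print('want',tr(-20,60,70))
rel(toolp(tr(-20,60,70),AZ,0,G),scoopR(AZ,0),1)
E
```

```text
t: 8.32
tool_pos: [585.0, -80.0, 113.1]
tool_rot: [[0.39, 0.921, -0.001], [0.921, -0.39, -0.0], [-0.001, -0.001, -1.0]]
wrist_force: [-0.1, -0.2, -1.3]
opening: 16.5
finger_force: 87.7
t: 8.57
tool_pos: [585.0, -78.7, 113.4]
tool_rot: [[0.383, 0.924, -0.001], [0.924, -0.383, 0.001], [0.0, -0.001, -1.0]]
wrist_force: [0.1, 0.3, -1.6]
opening: 16.4
finger_force: 87.8
[-20.41  38.1   34.5  115.71 -35.63  36.97  15.27] [ 0.41  0.1  -1.66]
[{'position': [298.4, 252.2], 'score': 0.86}] [ 545.24 -160.46   70.  ]
[array([ 550.15, -161.71,   70.  ])]
(289, 216, 60, 172) [{'position': [315.8, 355.0], 'score': 0.8}]
want [ 549.81 -161.94   70.  ]
rows 1 d [-0.68, -0.45, 0.93] [0.0, -0.033, 0.189] | mm/row 1.2 deg/row 0.19
```

View pics/s3.png

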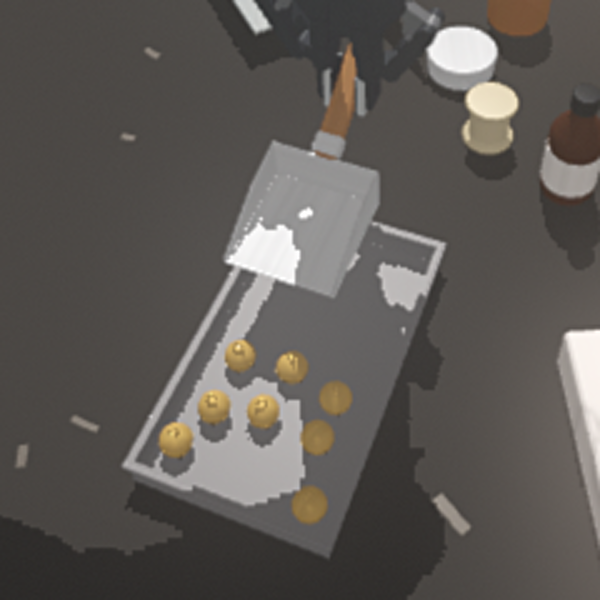

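```bash
python3 - <<'E'
from h import *
a=plane('side',(180+228/2.5,160+262/2.5),72);b=plane('side',(180+335/2.5,160+295/2.5),72)
print(a,b,np.linalg.norm(a-b),np.degrees(np.arctan2(*(b-a)[[1,0]])),(a+b)/2,'want nose',tr(-20,17.5,72))
E
```

```text
[ 499.17385977 -186.41247629   72.        ] [ 571.51343943 -215.84403767   72.        ] 78.09757736240046 -22.139087953943733 [ 535.3436496  -201.12825698   72.        ] want nose [ 533.34425973 -201.11708312   72.        ]
```

```bash
python3 -m handwheel '[-0.7,-0.5,15,0,0,0.2,0,0,0,20,0,0,0,0,0,0,20,0,0,0,0,0,0,5,0,0,0,0,0,0,2,0,0,0,0,0,0,0,0,0,0,0]';for i in 1 2 3; do python3 -m handwheel '[0,0,1,0,0,0,0,0,0,1,0,0,0,0,0,0,0,0,0,0,0]'|grep -E 'pos|rot|force'; done
```

```text
t: 9.32
tool_pos: [584.3, -80.2, 52.0]
tool_rot: [[0.389, 0.921, -0.0], [0.921, -0.389, -0.0], [-0.0, -0.0, -1.0]]
wrist_force: [0.5, -0.1, -1.8]
opening: 16.7
finger_force: 87.7
tool_pos: [584.8, -80.3, 50.6]
tool_rot: [[0.389, 0.921, 0.001], [0.921, -0.389, -0.0], [0.0, 0.001, -1.0]]
wrist_force: [0.1, 0.9, -1.5]
finger_force: 87.7
tool_pos: [584.2, -80.1, 48.0]
tool_rot: [[0.389, 0.921, 0.0], [0.921, -0.389, 0.0], [0.0, 0.0, -1.0]]
wrist_force: [-0.5, -0.0, -0.4]
finger_force: 87.7
tool_pos: [584.7, -80.1, 46.5]
tool_rot: [[0.389, 0.921, 0.001], [0.921, -0.389, 0.001], [0.001, 0.0, -1.0]]
wrist_force: [-0.6, 1.3, 5.5]
finger_force: 88.7
```

```bash
python3 -m handwheel '[-3,0,0,0,0,0,0,-5,0,0,0,0,0,0,-5,0,0,0,0,0,0,-5,0,0,0,0,0,0,-5,0,0,0,0,0,0,-5,0,0,0,0,0,0,-5,0,0,0,0,0,0,-5,0,0,0,0,0,0,-5,0,0,0,0,0,0,-5,0,0,0,0,0,0,-5,0,0,0,0,0,0,-5,0,0,0,0,0,0,-5,0,0,0,0,0,0,-5,0,0,0,0,0,0,-5,0,0,0,0,0,0,-5,0,0,0,0,0,0,-5,0,0,0,0,0,0]'; python3 - <<'E'
from h import *
o=r.get_obs();print(o['tool_pos'],o['wrist_force'], np.linalg.norm(o['tool_pos'][:2]-[584.7,-80.1]))
im=snap('side'); cv2.imwrite('pics/s4.png',cv2.resize(im[220:400,210:390,::-1],None,fx=3,fy=3,interpolation=cv2.INTER_CUBIC))
E
```

```text
t: 11.48
tool_pos: [553.0, -156.0, 46.6]
tool_rot: [[0.389, 0.921, 0.002], [0.921, -0.389, 0.002], [0.002, 0.001, -1.0]]
wrist_force: [1.4, 4.1, 6.0]
opening: 16.4
finger_force: 88.9
[ 552.96694655 -155.96532737   46.6132108 ] [1.39164548 4.09909106 5.96966525] 82.2346312628493
```

View pics/s4.png

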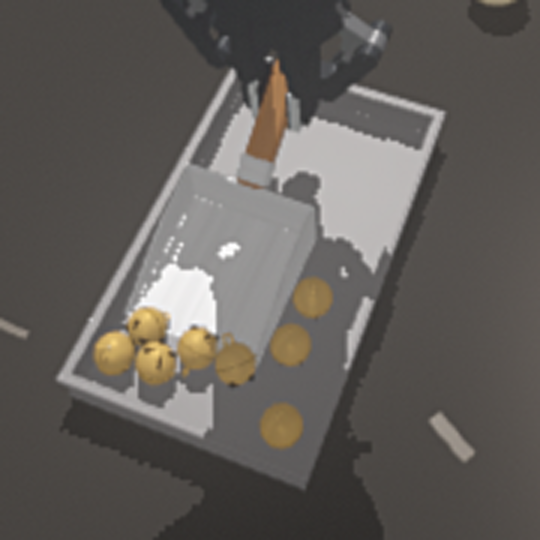

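```bash
python3 -m handwheel '[-3,0,0,0,0,0,0,-3,0,0,0,0,0,0,-3,0,0,0,0,0,0,-3,0,0,0,0,0,0,-3,0,0,0,0,0,0,-3,0,0,0,0,0,0,-3,0,0,0,0,0,0,-3,0,0,0,0,0,0,-3,0,0,0,0,0,0,-3,0,0,0,0,0,0,-3,0,0,0,0,0,0,-3,0,0,0,0,0,0,0,0,0,0,0,0,0]'; python3 - <<'E'
from h import *
o=r.get_obs();print(o['tool_pos'],o['wrist_force'], np.linalg.norm(o['tool_pos'][:2]-[584.7,-80.1]))
im=snap('side'); cv2.imwrite('pics/s5.png',cv2.resize(im[220:400,210:390,::-1],None,fx=3,fy=3,interpolation=cv2.INTER_CUBIC))
B=r.pinpoint('bell0','side')
t=np.radians(-22.8)
for b in B:
    d=plane('side',b['position'],14)[:2]-[545,-225]; print(round(b['score'],2),round(d@[np.cos(t),np.sin(t)],1),round(d@[-np.sin(t),np.cos(t)],1))
E
```

```text
t: 12.62
tool_pos: [538.8, -189.4, 46.6]
tool_rot: [[0.389, 0.921, 0.002], [0.921, -0.389, 0.001], [0.002, 0.001, -1.0]]
wrist_force: [2.0, 4.3, 6.7]
opening: 16.2
finger_force: 88.8
[ 538.79033583 -189.37668868   46.58700412] [2.03355764 4.25570811 6.73832699] 118.52886548456114
0.74 18.1 -98.8
0.71 -4.2 -99.8
0.69 -51.9 -104.8
0.64 40.7 -91.3
0.55 34.2 -48.2
0.55 36.4 -19.8
0.54 -28.3 -102.7
0.53 -43.9 -78.8
0.41 149.5 215.7
```

```bash
python3 -m handwheel '[-2,0,0,0,0,0,0,-2,0,0,0,0,0,0,-2,0,0,0,0,0,0,-2,0,0,0,0,0,0,-1,0,0,0,0,0,0,0,0,0,0,0,0,0]'; python3 - <<'E'
from h import *
o=r.get_obs();print(o['tool_pos'],o['wrist_force'], np.linalg.norm(o['tool_pos'][:2]-[584.7,-80.1]))
im=snap('side'); cv2.imwrite('pics/s5.png',cv2.resize(im[220:400,210:390,::-1],None,fx=3,fy=3,interpolation=cv2.INTER_CUBIC))
E
```

```text
t: 13.22
tool_pos: [535.5, -197.2, 46.6]
tool_rot: [[0.389, 0.921, 0.002], [0.921, -0.389, 0.002], [0.002, 0.001, -1.0]]
wrist_force: [1.9, 3.6, 6.5]
opening: 16.7
finger_force: 89.0
[ 535.45168658 -197.23236824   46.56810473] [1.92033553 3.61673676 6.48546568] 127.06450356244434
```

View pics/s5.png

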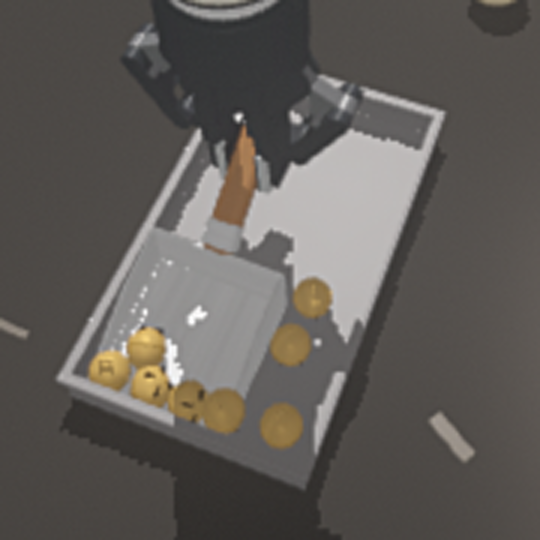

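```bash
python3 - <<'E'
from h import *
o=r.get_obs();p=o['tool_pos'];R=o['tool_rot']
b=R@np.diag([-1,1,-1]); org=p-b@np.array(G); print(org)
piv=org+b@np.array([-42.5,0,0]); Q=b@Rn.from_euler('Y',-20,degrees=True).as_matrix()
rel(piv+Q@(np.array(G)-[-42.5,0,0]),Q@np.diag([-1,1,-1.]),6)
p2=piv+Q@(np.array(G)-[-42.5,0,0]);R2=Q@np.diag([-1,1,-1.])
rel(p2+[0,0,110],R2,5,p0=p2,R0=R2)
E
```

```text
[ 500.71576661 -279.60548783    3.37018146]
rows 6 d [2.42, -0.0, 2.81] [0.0, -3.333, -0.0] | mm/row 3.7 deg/row 3.33
rows 5 d [-7.48, 0.02, -20.69] [0.0, 0.0, 0.0] | mm/row 22.0 deg/row 0.00
```

```bash
python3 -m handwheel '[2.4,0,2.7,0,-3.33,0,0,2.4,0,2.7,0,-3.33,0,0,2.4,0,2.7,0,-3.33,0,0,2.4,0,2.7,0,-3.33,0,0,2.4,0,2.7,0,-3.33,0,0,2.4,0,2.7,0,-3.33,0,0,0,0,0,0,0,0,0,0,0,0,0,0,0,0,0,0,0,0,0,0,0]'; python3 -m handwheel '[-5,0,-14,0,0,0,0,-7.5,0,-20.7,0,0,0,0,-7.5,0,-20.7,0,0,0,0,-7.5,0,-20.7,0,0,0,0,-7.5,0,-20.7,0,0,0,0,-2,0,-7,0,0,0,0,0,0,0,0,0,0,0]'; python3 - <<'E'
from h import *
o=r.get_obs();print(o['tool_pos'],o['wrist_force'],o['joints'])
im=snap('side'); cv2.imwrite('pics/s6.png',cv2.resize(im[200:400,190:390,::-1],None,fx=2.5,fy=2.5,interpolation=cv2.INTER_CUBIC))
E
```

```text
t: 14.02
tool_pos: [539.3, -187.1, 27.9]
tool_rot: [[0.365, 0.922, -0.132], [0.866, -0.388, -0.315], [-0.341, 0.0, -0.94]]
wrist_force: [0.1, -0.1, 0.7]
opening: 16.2
finger_force: 88.8
t: 14.6
tool_pos: [539.8, -187.7, 140.2]
tool_rot: [[0.369, 0.92, -0.13], [0.865, -0.391, -0.314], [-0.34, 0.004, -0.94]]
wrist_force: [0.1, 0.2, -2.3]
opening: 16.6
finger_force: 88.6
[ 539.77157523 -187.67321289  140.2423952 ] [ 0.05279791  0.16896802 -2.26184941] [-30.58394088  45.13997535  54.30348299 116.39048594 -25.07222898
  38.95760644  12.13909365]
```

View pics/s6.png

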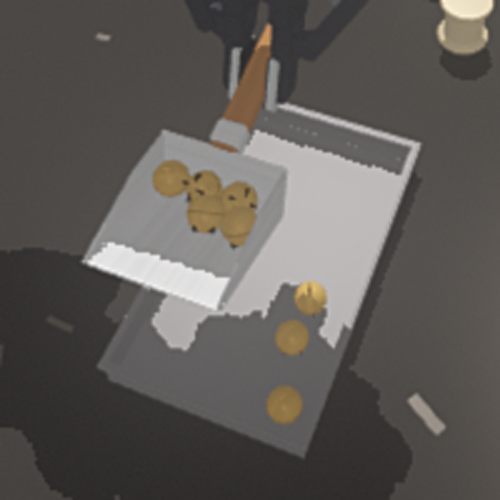

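```bash
cat >> h.py <<'E'
C=np.array([531.6,232.6]);YB=24.4
def tb(x,y,z):
    a=np.radians(YB); return np.array([C[0]+x*np.cos(a)-y*np.sin(a),C[1]+x*np.sin(a)+y*np.cos(a),z])
def nosepose(nose,az,pitch):
    b=Rn.from_euler('ZY',[az,pitch],degrees=True).as_matrix(); return np.array(nose)+b@(np.array(G)-[42.5,0,0]),scoopR(az,pitch)
def cur():
    o=r.get_obs();R=o['tool_rot'];b=R@np.diag([-1,1,-1.]); org=o['tool_pos']-b@np.array(G)
    return org,org+b@np.array([42.5,0,0]),np.degrees(np.arctan2(b[1,0],b[0,0])),np.degrees(np.arcsin(-b[2,0]))
E
python3 - <<'E'
from h import *
print(cur())
a=-65.6
p,R=nosepose(tb(-10,0,240),a,-25);print(p)
rel(p,R,26)
q,S=nosepose(tb(-10,20,62),a,45);print(q);rel(q,S,14,p0=p,R0=R)
E
```

```text
(array([ 500.59253164, -277.80800706,  128.71769611]), array([ 484.97601838, -314.59613992,  143.17479797]), np.float64(-113.00115776861915), np.float64(-19.887055191471486))
[465.56521939 353.96591169 223.18562429]
rows 26 d [18.55, -2.94, -11.16] [-0.693, -0.184, -1.686] | mm/row 21.8 deg/row 1.83
[488.23337881 303.99423161 185.74368671]
rows 14 d [-4.51, -0.0, 2.28] [-0.0, 5.0, -0.0] | mm/row 5.1 deg/row 5.00
```

```bash
python3 -m handwheel '[7.4,-1.2,-4.5,-0.28,-0.07,-0.67,0,13,-2.1,-7.8,-0.49,-0.13,-1.18,0,18.5,-2.9,-11.2,-0.69,-0.18,-1.69,0,18.5,-2.9,-11.2,-0.69,-0.18,-1.69,0,18.5,-2.9,-11.2,-0.69,-0.18,-1.69,0,18.5,-2.9,-11.2,-0.69,-0.18,-1.69,0,18.5,-2.9,-11.2,-0.69,-0.18,-1.69,0,18.5,-2.9,-11.2,-0.69,-0.18,-1.69,0,18.5,-2.9,-11.2,-0.69,-0.18,-1.69,0,18.5,-2.9,-11.2,-0.69,-0.18,-1.69,0,18.5,-2.9,-11.2,-0.69,-0.18,-1.69,0,18.5,-2.9,-11.2,-0.69,-0.18,-1.69,0,18.5,-2.9,-11.2,-0.69,-0.18,-1.69,0,18.5,-2.9,-11.2,-0.69,-0.18,-1.69,0,18.5,-2.9,-11.2,-0.69,-0.18,-1.69,0,18.5,-2.9,-11.2,-0.69,-0.18,-1.69,0,18.5,-2.9,-11.2,-0.69,-0.18,-1.69,0,18.5,-2.9,-11.2,-0.69,-0.18,-1.69,0,18.5,-2.9,-11.2,-0.69,-0.18,-1.69,0,18.5,-2.9,-11.2,-0.69,-0.18,-1.69,0]'; python3 -m handwheel '[18.5,-2.9,-11.2,-0.69,-0.18,-1.69,0,18.5,-2.9,-11.2,-0.69,-0.18,-1.69,0,18.5,-2.9,-11.2,-0.69,-0.18,-1.69,0,18.5,-2.9,-11.2,-0.69,-0.18,-1.69,0,15,-2.3,-9,-0.55,-0.14,-1.35,0,13,-2.1,-7.8,-0.49,-0.13,-1.18,0,7.4,-1.2,-4.5,-0.28,-0.07,-0.67,0,4,-0.6,-2.2,-0.14,0,-0.3,0,0,0,0,0,0,0,0,0,0,0,0,0,0,0]'; python3 - <<'E'
from h import *
np.set_printoptions(precision=1,suppress=True)
print(cur(),tb(-10,0,240),r.get_obs()['joints'])
rel(*nosepose(tb(-10,20,62),-65.6,45),14)
snap('side');print([(b['position'],round(b['score'],2)) for b in r.pinpoint('bell0','side')])
E
```

```text
t: 16.32
tool_pos: [527.4, 220.0, 204.3]
tool_rot: [[-0.191, 0.978, 0.086], [0.896, 0.21, -0.392], [-0.401, 0.002, -0.916]]
wrist_force: [-1.0, 0.3, -2.3]
opening: 16.4
finger_force: 88.5
t: 17.15
tool_pos: [474.2, 337.7, 221.8]
tool_rot: [[-0.355, 0.921, 0.162], [0.836, 0.39, -0.386], [-0.419, -0.002, -0.908]]
wrist_force: [-0.1, -1.2, -2.1]
opening: 16.6
finger_force: 88.5
(array([513. , 246.3, 220.2]), array([528.1, 210.8, 238. ]), np.float64(-66.98755605260736), np.float64(-24.746872289179127)) [522.5 228.5 240. ] [-87.9  42.3  58.4 109.1 -13.8  52.5  -3.6]
rows 14 d [-3.12, -0.03, 2.35] [0.012, 4.982, -0.109] | mm/row 3.9 deg/row 4.98
[([313.3, 319.7], 0.52), ([280.0, 59.8], 0.51), ([307.2, 333.9], 0.51), ([289.5, 58.4], 0.48), ([300.9, 361.8], 0.47), ([269.2, 60.9], 0.47), ([264.3, 62.2], 0.4)]
```

```bash
python3 -m handwheel '[-3.1,0,2.35,0,4.98,-0.11,0,-3.1,0,2.35,0,4.98,-0.11,0,-3.1,0,2.35,0,4.98,-0.11,0,-3.1,0,2.35,0,4.98,-0.11,0,-3.1,0,2.35,0,4.98,-0.11,0,-3.1,0,2.35,0,4.98,-0.11,0,-3.1,0,2.35,0,4.98,-0.11,0,-3.1,0,2.35,0,4.98,-0.11,0,-3.1,0,2.35,0,4.98,-0.11,0,-3.1,0,2.35,0,4.98,-0.11,0,-3.1,0,2.35,0,4.98,-0.11,0,-3.1,0,2.35,0,4.98,-0.11,0,-3.1,0,2.35,0,4.98,-0.11,0,-3.1,0,2.35,0,4.98,-0.11,0,0,0,0,0,0,0,0,0,0,0,0,0,0,0,0,0,0,0,0,0,0,0,0,0,0,0,0,0]'; python3 - <<'E'
from h import *
np.set_printoptions(precision=1,suppress=True)
print(cur(),tb(-10,20,62),r.get_obs()['joints'],r.get_obs()['wrist_force'])
save('side','s7')
print([(np.round(b['position']),round(b['score'],2)) for b in r.pinpoint('bell0','side')])
E
```

```text
t: 18.75
tool_pos: [488.4, 306.4, 186.7]
tool_rot: [[-0.297, 0.909, -0.291], [0.642, 0.416, 0.644], [0.707, 0.005, -0.708]]
wrist_force: [-0.7, 0.6, -0.6]
opening: 16.6
finger_force: 88.6
(array([502.5, 276.6,  93. ]), array([515.1, 249.4,  63. ]), np.float64(-65.16105769546884), np.float64(44.96087248917113)) [514.2 246.7  62. ] [-28.3  36.2  19.  116.  -64.   65.2  60.9] [-0.7  0.6 -0.6]
[(array([299., 360.]), 0.65), (array([314., 320.]), 0.6), (array([310., 334.]), 0.45)]
```

```bash
python3 - <<'E'
from h import *
p,R=nosepose(tb(-10,10,180),-65.6,0);rel(p,R,10)
q,S=toolp(tr(20,60,60),AZ,0,G),scoopR(AZ,0);print(q);rel(q,S,18,p0=p,R0=R)
E
```

```text
rows 10 d [6.82, -0.08, -0.96] [0.017, -4.499, 0.032] | mm/row 6.9 deg/row 4.50
[621.37084321 -94.93177057 103.        ]
rows 18 d [-26.19, 8.04, 6.67] [0.0, 0.0, 2.622] | mm/row 28.2 deg/row 2.62
```

```bash
python3 -m handwheel '[6.8,0,-1,0,-4.5,0,0,6.8,0,-1,0,-4.5,0,0,6.8,0,-1,0,-4.5,0,0,6.8,0,-1,0,-4.5,0,0,6.8,0,-1,0,-4.5,0,0,6.8,0,-1,0,-4.5,0,0,6.8,0,-1,0,-4.5,0,0,6.8,0,-1,0,-4.5,0,0,6.8,0,-1,0,-4.5,0,0,6.8,0,-1,0,-4.5,0,0]'; python3 -m handwheel '[-26.2,8,6.6,0,0,2.62,0,-26.2,8,6.6,0,0,2.62,0,-26.2,8,6.6,0,0,2.62,0,-26.2,8,6.6,0,0,2.62,0,-26.2,8,6.6,0,0,2.62,0,-26.2,8,6.6,0,0,2.62,0,-26.2,8,6.6,0,0,2.62,0,-26.2,8,6.6,0,0,2.62,0,-26.2,8,6.6,0,0,2.62,0,-26.2,8,6.6,0,0,2.62,0,-26.2,8,6.6,0,0,2.62,0,-26.2,8,6.6,0,0,2.62,0,-26.2,8,6.6,0,0,2.62,0,-26.2,8,6.6,0,0,2.62,0,-26.2,8,6.6,0,0,2.62,0,-26.2,8,6.6,0,0,2.62,0,-26.2,8,6.6,0,0,2.62,0,-26.2,8,6.6,0,0,2.62,0,0,0,0,0,0,0,0,0,0,0,0,0,0,0]'; python3 - <<'E'
from h import *
np.set_printoptions(precision=1,suppress=True)
print(cur(),r.get_obs()['joints'],r.get_obs()['wrist_force'])
rel(toolp(tr(20,60,60),AZ,0,G),scoopR(AZ,0),1)
im=snap('side');im2=snap('top')
cv2.imwrite('pics/c8.png',np.hstack([cv2.resize(im[90:190,240:360,::-1],(400,333)),cv2.resize(im2[170:270,160:270,::-1],(366,333))]))
t=np.radians(-22.8)
for c in('side','top'):
  for b in r.pinpoint('bell0',c):
    w=plane(c,b['position'],14)[:2]; d=w-[545,-225]; print(c,round(b['score'],2),w,d@[np.cos(t),np.sin(t)],d@[-np.sin(t),np.cos(t)])
s=r.regions_of('scoop','side')[0]; m=s['region']; print('bell-ish px on scoop', ((im[...,0]>im[...,2].astype(int)+50)&m).sum())
E
```

```text
t: 19.68
tool_pos: [464.1, 358.2, 224.1]
tool_rot: [[-0.416, 0.909, 0.005], [0.909, 0.416, 0.001], [-0.001, 0.005, -1.0]]
wrist_force: [-0.2, 0.1, -3.6]
opening: 16.2
finger_force: 88.6
t: 21.35
tool_pos: [622.5, -96.8, 103.8]
tool_rot: [[0.388, 0.922, 0.003], [0.922, -0.388, 0.002], [0.003, 0.002, -1.0]]
wrist_force: [-0.1, 1.4, -1.7]
opening: 16.7
finger_force: 88.6
(array([ 587.9, -179.3,   60.5]), array([ 571.5, -218.4,   60.4]), np.float64(-112.82433711966405), np.float64(0.15779910352040288)) [-22.7  43.9  42.3 111.1 -43.9  42.4  23. ] [-0.1  1.4 -1.7]
rows 1 d [1.3, -1.83, 0.76] [0.095, -0.158, -0.024] | mm/row 2.4 deg/row 0.19
side 0.67 [547.2 211.8] -167.22955753618461 403.5484512659764
side 0.64 [ 553.4 -286.4] 31.52815971691244 -53.304426196744785
side 0.63 [ 549.9 -325.2] 43.4014518467295 -90.49831303121914
side 0.56 [ 568.2 -265.5] 37.10030127151081 -28.36045033250099
top 0.53 [ 552.8 -326. ] 46.35086278898494 -90.09984849865354
top 0.51 [ 558.  -286.9] 35.97876909194943 -52.05993725476269
top 0.41 [607.2 196.1] -105.79578793555466 412.3012686505272
top 0.38 [ 567.2 -261.4] 34.559379220924086 -24.988724672336158
bell-ish px on scoop 263
```

```bash
python3 -m handwheel '[1.3,-0.8,15,0.1,-0.16,0,0,0,0,20,0,0,0,0,0,0,15,0,0,0,0,0,0,4,0,0,0,0,0,0,1,0,0,0,0,0,0,0,0,0,0,0]';for i in 1 2; do python3 -m handwheel '[0,0,1,0,0,0,0,0,0,0.5,0,0,0,0,0,0,0,0,0,0,0]'|grep -E 'pos|rot|force'; done
```

```text
t: 22.1
tool_pos: [622.6, -94.7, 47.9]
tool_rot: [[0.386, 0.923, -0.001], [0.923, -0.386, -0.001], [-0.001, -0.0, -1.0]]
wrist_force: [-0.0, 0.1, -1.4]
opening: 16.6
finger_force: 88.5
tool_pos: [623.1, -94.8, 47.2]
tool_rot: [[0.386, 0.922, 0.001], [0.922, -0.386, -0.001], [-0.0, 0.001, -1.0]]
wrist_force: [0.1, -0.0, -1.6]
finger_force: 88.5
tool_pos: [623.4, -94.6, 46.2]
tool_rot: [[0.386, 0.923, 0.001], [0.923, -0.386, 0.0], [0.001, 0.001, -1.0]]
wrist_force: [-0.4, 1.2, 4.4]
finger_force: 89.5
```

```bash
python3 -m handwheel '[-3,0,0.3,0,0,0,0,-5,0,0,0,0,0,0,-5,0,0,0,0,0,0,-5,0,0,0,0,0,0,-5,0,0,0,0,0,0,-5,0,0,0,0,0,0,-5,0,0,0,0,0,0,-5,0,0,0,0,0,0,-5,0,0,0,0,0,0,-5,0,0,0,0,0,0,-5,0,0,0,0,0,0,-5,0,0,0,0,0,0,-5,0,0,0,0,0,0,-5,0,0,0,0,0,0,-5,0,0,0,0,0,0,-5,0,0,0,0,0,0,-5,0,0,0,0,0,0]';python3 -m handwheel '[-3,0,0,0,0,0,0,-3,0,0,0,0,0,0,-3,0,0,0,0,0,0,-3,0,0,0,0,0,0,-3,0,0,0,0,0,0,-3,0,0,0,0,0,0,-3,0,0,0,0,0,0,-3,0,0,0,0,0,0,-3,0,0,0,0,0,0,-3,0,0,0,0,0,0,-3,0,0,0,0,0,0,-2,0,0,0,0,0,0,-2,0,0,0,0,0,0,0,0,0,0,0,0,0]'; python3 - <<'E'
from h import *
np.set_printoptions(precision=1,suppress=True)
t=np.radians(-22.8);U=np.array([[np.cos(t),np.sin(t)],[-np.sin(t),np.cos(t)]])
print(cur(),'nose tray',U@(cur()[1][:2]-[545,-225]),r.get_obs()['wrist_force'])
save('side','s9')
for b in r.pinpoint('bell0','side'):
    w=plane('side',b['position'],14)[:2]; print(round(b['score'],2),w,U@(w-[545,-225]))
E
```

```text
t: 24.02
tool_pos: [593.1, -168.7, 46.5]
tool_rot: [[0.385, 0.923, 0.003], [0.923, -0.385, 0.004], [0.005, 0.001, -1.0]]
wrist_force: [0.5, 5.8, 9.4]
opening: 16.3
finger_force: 89.9
t: 25.18
tool_pos: [578.5, -203.2, 46.5]
tool_rot: [[0.385, 0.923, 0.003], [0.923, -0.385, 0.004], [0.005, 0.001, -1.0]]
wrist_force: [2.3, 4.5, 8.6]
opening: 16.8
finger_force: 89.9
(array([ 544.2, -285.6,    3.1]), array([ 527.8, -324.9,    2.9]), np.float64(-112.64752356312967), np.float64(0.2757652815260686)) nose tray [ 22.9 -98.7] [2.3 4.5 8.6]
0.72 [ 524.7 -324.5] [ 19.9 -99.6]
0.68 [ 546.7 -335.6] [  44.4 -101.3]
0.49 [ 549. -313.] [ 37.8 -79.6]
```

Two bells at the wall, one already in the bowl. Continue 11 mm.

```bash
python3 -m handwheel '[-2,0,0,0,0,0,0,-2,0,0,0,0,0,0,-2,0,0,0,0,0,0,-2,0,0,0,0,0,0,-2,0,0,0,0,0,0,-1.5,0,0,0,0,0,0,0,0,0,0,0,0,0,0,0,0,0,0,0,0]'; python3 - <<'E'
from h import *
np.set_printoptions(precision=1,suppress=True)
t=np.radians(-22.8);U=np.array([[np.cos(t),np.sin(t)],[-np.sin(t),np.cos(t)]])
print('nose tray',U@(cur()[1][:2]-[545,-225]),r.get_obs()['wrist_force'])
snap('side')
for b in r.pinpoint('bell0','side'):
    w=plane('side',b['position'],14)[:2]; print(round(b['score'],2),w,U@(w-[545,-225]))
E
```

```text
t: 25.95
tool_pos: [574.0, -213.9, 46.5]
tool_rot: [[0.385, 0.923, 0.003], [0.923, -0.385, 0.004], [0.004, 0.001, -1.0]]
wrist_force: [0.8, 4.5, 8.5]
opening: 16.4
finger_force: 89.8
nose tray [  22.9 -110.3] [0.8 4.5 8.5]
0.67 [ 526.  -321.2] [ 19.8 -96. ]
0.54 [ 547.9 -336.1] [  45.8 -101.3]
0.49 [ 545.4 -314.9] [ 35.2 -82.7]
```

```bash
python3 -m handwheel '[2.4,0,2.7,0,-3.33,0,0,2.4,0,2.7,0,-3.33,0,0,2.4,0,2.7,0,-3.33,0,0,2.4,0,2.7,0,-3.33,0,0,2.4,0,2.7,0,-3.33,0,0,2.4,0,2.7,0,-3.33,0,0,0,0,0,0,0,0,0,0,0,0,0,0,0,0,0,0,0,0,0,0,0]'; python3 -m handwheel '[-5,0,-14,0,0,0,0,-7.5,0,-20.7,0,0,0,0,-7.5,0,-20.7,0,0,0,0,-7.5,0,-20.7,0,0,0,0,-7.5,0,-20.7,0,0,0,0,-2,0,-7,0,0,0,0,0,0,0,0,0,0,0]'; python3 - <<'E'
from h import *
np.set_printoptions(precision=1,suppress=True)
print(cur(),r.get_obs()['wrist_force'])
im=snap('side');cv2.imwrite('pics/s10.png',im[:,:,::-1])
for b in r.pinpoint('bell0','side'):print(round(b['score'],2),np.round(b['position']))
m=r.regions_of('scoop','side'); print(m[0]['box'])
a=im.astype(int); y=((a[...,0]-a[...,2])>60).astype(np.uint8)
n,l,s,c=cv2.connectedComponentsWithStats(y[220:400,210:390]); print([(s[i,4],np.round(c[i]+[210,220])) for i in range(1,n) if s[i,4]>8])
p,R=nosepose(tb(-10,0,240),-65.6,-25);rel(p,R,26)
E
```

```text
t: 26.8
tool_pos: [577.7, -204.1, 27.2]
tool_rot: [[0.361, 0.923, -0.13], [0.868, -0.384, -0.315], [-0.341, 0.001, -0.94]]
wrist_force: [0.4, 2.3, 0.1]
opening: 16.0
finger_force: 88.9
t: 27.38
tool_pos: [577.5, -205.4, 139.6]
tool_rot: [[0.365, 0.922, -0.128], [0.866, -0.387, -0.316], [-0.341, 0.004, -0.94]]
wrist_force: [1.2, 0.4, -2.8]
opening: 16.6
finger_force: 88.6
(array([ 539.3, -296.6,  129.7]), array([ 523.8, -333.4,  144.2]), np.float64(-112.86125537648877), np.float64(-19.919909899393694)) [ 1.2  0.4 -2.8]
0.72 [316. 292.]
0.72 [282. 279.]
0.55 [306. 288.]
0.41 [293. 307.]
[247.7, 216.3, 84.1, 120.5]
[(np.int32(86), array([317., 230.])), (np.int32(148), array([283., 281.])), (np.int32(271), array([310., 289.]))]
rows 26 d [19.12, -4.36, -11.52] [-0.697, -0.185, -1.674] | mm/row 22.7 deg/row 1.82
```

```bash
python3 -m handwheel '[7.6,-1.7,-4.6,-0.28,-0.07,-0.67,0,13.4,-3,-8,-0.49,-0.13,-1.17,0,19.1,-4.4,-11.5,-0.7,-0.18,-1.67,0,19.1,-4.4,-11.5,-0.7,-0.18,-1.67,0,19.1,-4.4,-11.5,-0.7,-0.18,-1.67,0,19.1,-4.4,-11.5,-0.7,-0.18,-1.67,0,19.1,-4.4,-11.5,-0.7,-0.18,-1.67,0,19.1,-4.4,-11.5,-0.7,-0.18,-1.67,0,19.1,-4.4,-11.5,-0.7,-0.18,-1.67,0,19.1,-4.4,-11.5,-0.7,-0.18,-1.67,0,19.1,-4.4,-11.5,-0.7,-0.18,-1.67,0,19.1,-4.4,-11.5,-0.7,-0.18,-1.67,0,19.1,-4.4,-11.5,-0.7,-0.18,-1.67,0,19.1,-4.4,-11.5,-0.7,-0.18,-1.67,0,19.1,-4.4,-11.5,-0.7,-0.18,-1.67,0,19.1,-4.4,-11.5,-0.7,-0.18,-1.67,0,19.1,-4.4,-11.5,-0.7,-0.18,-1.67,0,19.1,-4.4,-11.5,-0.7,-0.18,-1.67,0,19.1,-4.4,-11.5,-0.7,-0.18,-1.67,0,19.1,-4.4,-11.5,-0.7,-0.18,-1.67,0]'; python3 -m handwheel '[19.1,-4.4,-11.5,-0.7,-0.18,-1.67,0,19.1,-4.4,-11.5,-0.7,-0.18,-1.67,0,19.1,-4.4,-11.5,-0.7,-0.18,-1.67,0,19.1,-4.4,-11.5,-0.7,-0.18,-1.67,0,15,-3.4,-9,-0.55,-0.14,-1.3,0,13.4,-3,-8,-0.49,-0.13,-1.17,0,7.6,-1.7,-4.6,-0.28,-0.07,-0.67,0,4,-1,-2.2,-0.14,0,-0.3,0,0,0,0,0,0,0,0,0,0,0,0,0,0,0]'; python3 - <<'E'
from h import *
np.set_printoptions(precision=1,suppress=True)
print(cur(),tb(-10,0,240),r.get_obs()['joints'])
rel(*nosepose(tb(-10,20,62),-65.6,50),15)
im=snap('side')
a=im.astype(int); y=((a[...,0]-a[...,2])>60).astype(np.uint8)
n,l,s,c=cv2.connectedComponentsWithStats(y[220:400,210:390]); print([(s[i,4],np.round(c[i]+[210,220])) for i in range(1,n) if s[i,4]>8])
E
```

```text
t: 29.2
tool_pos: [538.1, 218.0, 204.3]
tool_rot: [[-0.188, 0.978, 0.091], [0.896, 0.209, -0.392], [-0.403, 0.008, -0.915]]
wrist_force: [-0.4, -0.5, -1.9]
opening: 16.8
finger_force: 88.5
t: 30.03
tool_pos: [475.2, 336.6, 220.9]
tool_rot: [[-0.35, 0.922, 0.167], [0.837, 0.388, -0.387], [-0.421, 0.004, -0.907]]
wrist_force: [-0.4, 0.3, -2.1]
opening: 16.4
finger_force: 88.5
(array([513.7, 245.1, 219.6]), array([528.6, 209.6, 237.5]), np.float64(-67.30139231966206), np.float64(-24.90140208936942)) [522.5 228.5 240. ] [-91.   47.   66.2 109.4 -21.8  53.8   4.5]
rows 15 d [-3.63, -0.05, 1.55] [0.042, 4.993, -0.107] | mm/row 4.0 deg/row 4.99
[]
```

```bash
python3 -m handwheel '[-3.6,0,1.55,0,5,-0.1,0,-3.6,0,1.55,0,5,-0.1,0,-3.6,0,1.55,0,5,-0.1,0,-3.6,0,1.55,0,5,-0.1,0,-3.6,0,1.55,0,5,-0.1,0,-3.6,0,1.55,0,5,-0.1,0,-3.6,0,1.55,0,5,-0.1,0,-3.6,0,1.55,0,5,-0.1,0,-3.6,0,1.55,0,5,-0.1,0,-3.6,0,1.55,0,5,-0.1,0,-3.6,0,1.55,0,5,-0.1,0,-3.6,0,1.55,0,5,-0.1,0,-3.6,0,1.55,0,5,-0.1,0,-3.6,0,1.55,0,5,-0.1,0,-3.6,0,1.55,0,5,-0.1,0,0,0,0,0,0,0,0,0,0,0,0,0,0,0,0,0,0,0,0,0,0,0,0,0,0,0,0,0]'; python3 -m handwheel '[7.6,0,-1,0,-5,0,0,7.6,0,-1,0,-5,0,0,7.6,0,-1,0,-5,0,0,7.6,0,-1,0,-5,0,0,7.6,0,-1,0,-5,0,0,7.6,0,-1,0,-5,0,0,7.6,0,-1,0,-5,0,0,7.6,0,-1,0,-5,0,0,7.6,0,-1,0,-5,0,0,7.6,0,-1,0,-5,0,0]'; python3 - <<'E'
from h import *
print(cur(),r.get_obs()['joints'])
q,S=toolp(tr(0,15,60),AZ,0,G),scoopR(AZ,0);print(q);rel(q,S,18)
E
```

```text
t: 31.67
tool_pos: [493.4, 296.3, 191.8]
tool_rot: [[-0.272, 0.911, -0.309], [0.581, 0.412, 0.702], [0.767, 0.012, -0.642]]
wrist_force: [0.2, -0.2, -1.6]
opening: 16.3
finger_force: 88.6
t: 32.5
tool_pos: [467.0, 352.9, 236.0]
tool_rot: [[-0.412, 0.911, 0.011], [0.911, 0.412, 0.007], [0.002, 0.013, -1.0]]
wrist_force: [-0.3, -0.0, -2.5]
opening: 16.6
finger_force: 88.5
(array([504.35536768, 271.681507  , 192.87382641]), array([521.8811101 , 232.96337452, 192.80622741]), np.float64(-65.64613970917686), np.float64(0.09113269394484562)) [-76.68013408  31.46833109  51.00464289 112.28815931 -31.7695051
  50.44041691  15.35429665]
[ 585.49537878 -128.66530066  103.        ]
rows 18 d [-27.77, 5.72, 7.38] [0.037, -0.022, 2.62] | mm/row 29.3 deg/row 2.62
```

```bash
python3 - <<'E'
from h import *
q,S=toolp(tr(0,-45,50),AZ,0,G),scoopR(AZ,0);print(q);rel(q,S,20)
E
```

```text
[ 562.2444436  -183.97708975   93.        ]
rows 20 d [-27.79, 3.91, 7.13] [0.033, -0.02, 2.358] | mm/row 29.0 deg/row 2.36
```

```bash
python3 -m handwheel '[-27.8,3.9,7.1,0.03,0,2.36,0,-27.8,3.9,7.1,0.03,0,2.36,0,-27.8,3.9,7.1,0.03,0,2.36,0,-27.8,3.9,7.1,0.03,0,2.36,0,-27.8,3.9,7.1,0.03,0,2.36,0,-27.8,3.9,7.1,0.03,0,2.36,0,-27.8,3.9,7.1,0.03,0,2.36,0,-27.8,3.9,7.1,0.03,0,2.36,0,-27.8,3.9,7.1,0.03,0,2.36,0,-27.8,3.9,7.1,0.03,0,2.36,0,-27.8,3.9,7.1,0.03,0,2.36,0,-27.8,3.9,7.1,0.03,0,2.36,0,-27.8,3.9,7.1,0.03,0,2.36,0,-27.8,3.9,7.1,0.03,0,2.36,0,-27.8,3.9,7.1,0.03,0,2.36,0,-27.8,3.9,7.1,0.03,0,2.36,0,-27.8,3.9,7.1,0.03,0,2.36,0,-27.8,3.9,7.1,0.03,0,2.36,0,-27.8,3.9,7.1,0.03,0,2.36,0,-27.8,3.9,7.1,0.03,0,2.36,0]'; python3 -m handwheel '[0,0,0,0,0,0,0,0,0,0,0,0,0,0,0,0,0,0,0,0,0]'; python3 - <<'E'
from h import *
np.set_printoptions(precision=1,suppress=True)
print(cur(),tr(0,-45,50)); rel(toolp(tr(0,-45,50),AZ,0,G),scoopR(AZ,0),1)
im=snap('side');im2=snap('top')
cv2.imwrite('pics/c11.png',np.vstack([np.hstack([cv2.resize(im[90:190,240:360,::-1],(400,333)),cv2.resize(im2[170:270,160:270,::-1],(366,333))]),cv2.resize(im[200:400,100:580,::-1],(766,266))[:266]]))
for k,x,R in (('side',im,(220,400,180,400)),('top',im2,(170,270,160,270)),('sidetub',im,(90,180,240,350))):
    a=x.astype(int); y=((a[...,0]-a[...,2])>50).astype(np.uint8)
    n,l,s,c=cv2.connectedComponentsWithStats(y[R[0]:R[1],R[2]:R[3]]); print(k,[(s[i,4],np.round(c[i]+[R[2],R[0]])) for i in range(1,n) if s[i,4]>4])
E
```

```text
t: 34.17
tool_pos: [562.7, -185.0, 90.2]
tool_rot: [[0.389, 0.921, 0.0], [0.921, -0.389, 0.008], [0.007, -0.003, -1.0]]
wrist_force: [0.5, 0.1, -1.4]
opening: 16.5
finger_force: 88.5
t: 34.42
tool_pos: [562.3, -184.0, 90.1]
tool_rot: [[0.388, 0.922, -0.001], [0.922, -0.388, 0.008], [0.007, -0.004, -1.0]]
wrist_force: [-0.2, 0.7, -1.5]
opening: 16.3
finger_force: 88.6
(array([ 527.6, -266.2,   46.4]), array([ 511.1, -305.3,   46.1]), np.float64(-112.84904298181765), np.float64(0.41706532926719597)) [ 527.6 -266.5   50. ]
rows 1 d [0.04, -0.12, -2.95] [-0.224, -0.417, -0.048] | mm/row 3.0 deg/row 0.48
side [(np.int32(278), array([304., 257.]))]
top [(np.int32(19), array([231., 192.])), (np.int32(29), array([234., 199.])), (np.int32(34), array([229., 212.])), (np.int32(5), array([240., 214.]))]
sidetub []
```

View pics/c11.png

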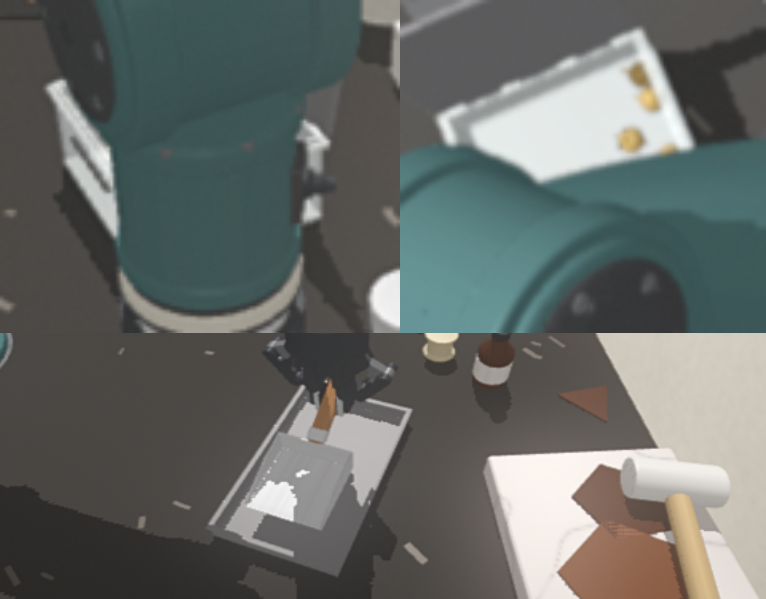

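```bash
python3 -m handwheel '[0,0,15,-0.2,-0.4,0,0,0,0,20,0,0,0,0,0,0,5,0,0,0,0,0,0,2,0,0,0,0,0,0,1,0,0,0,0,0,0,0.8,0,0,0,0,0,0,0,0,0,0,0]';python3 -m handwheel '[0,0,0,0,0,0,40,0,0,0,0,0,0,40,0,0,0,0,0,0,40,0,0,0,0,0,0,40,0,0,0,0,0,0,40]';python3 -m handwheel '[0,0,-15,0,0,0,40,0,0,-25,0,0,0,40,0,0,-35,0,0,0,40,0,0,-35,0,0,0,40,0,0,-35,0,0,0,40,0,0,-35,0,0,0,40,0,0,0,0,0,0,40]'; python3 - <<'E'
from h import *
np.set_printoptions(precision=1,suppress=True)
for n in('scoop','scoop_grip'):
    P=[]
    for c in('side','top'):
        snap(c);q=r.pinpoint(n,c)
        if q: P.append(ray(c,q[0]['position'])); print(n,c,round(q[0]['score'],2),plane(c,q[0]['position'],3 if n=='scoop' else 64.5))
    if len(P)==2: print(tri(P))
print(tr(0,-45,3),tr(0,44,64.5))
E
```

```text
t: 35.1
tool_pos: [561.9, -186.3, 46.3]
tool_rot: [[0.39, 0.921, -0.0], [0.921, -0.39, -0.002], [-0.002, 0.0, -1.0]]
wrist_force: [0.3, 0.1, -2.3]
opening: 16.3
finger_force: 88.4
t: 35.52
tool_pos: [561.5, -186.3, 45.9]
tool_rot: [[0.391, 0.921, -0.001], [0.921, -0.391, -0.002], [-0.002, -0.0, -1.0]]
wrist_force: [0.8, 0.4, -0.3]
opening: 40.1
finger_force: 0.0
t: 36.1
tool_pos: [564.9, -188.9, 232.2]
tool_rot: [[0.391, 0.92, 0.009], [0.92, -0.391, -0.006], [-0.002, 0.011, -1.0]]
wrist_force: [0.8, -0.5, 0.4]
opening: 40.3
finger_force: 0.0
scoop side 0.86 [ 551.7 -260.3    3. ]
scoop top 0.83 [ 546.4 -261.1    3. ]
(array([ 549.1, -260.7,    2.7]), [2.6676262154433688, 2.6676262154433097])
scoop_grip side 0.86 [ 594.8 -181.5   64.5]
scoop_grip top 0.61 [588.8 184.1  64.5]
(array([ 645.1,  302.5, -614.4]), [29.360118378666357, 29.360118378666137])
[ 527.6 -266.5    3. ] [ 562.1 -184.4   64.5]
```

```bash
python3 - <<'E'
from h import *
np.set_printoptions(precision=1,suppress=True)
for k,R in (('top',(170,270,160,270)),('side',(95,180,240,350))):
    x=snap(k)
    a=x.astype(int); y=((a[...,0]-a[...,2])>45).astype(np.uint8)
    n,l,s,c=cv2.connectedComponentsWithStats(y[R[0]:R[1],R[2]:R[3]]); print(k,[(s[i,4],np.round(c[i]+[R[2],R[0]])) for i in range(1,n) if s[i,4]>4])
    for b in r.pinpoint('bell0',k): print(round(b['score'],2),np.round(b['position']))
    cv2.imwrite(f'pics/{k}12.png',x[:,:,::-1])
print(r.get_obs()['joints'])
p=tb(150,-62,320);print(p);rel(p,down(24.4),16)
E
```

```text
top [(np.int32(50), array([233., 196.])), (np.int32(35), array([229., 212.])), (np.int32(113), array([244., 223.]))]
0.6 [247. 230.]
0.5 [231. 195.]
0.49 [226. 214.]
0.45 [243. 219.]
0.44 [240. 218.]
0.44 [236. 198.]
side []
[-24.3  36.6  58.1 111.7 -38.5  53.9  30.1]
[693.8 238.1 320. ]
rows 16 d [27.37, 8.14, -5.97] [-0.009, 0.006, -2.962] | mm/row 29.2 deg/row 2.96
```

```bash
python3 -m handwheel '[27.4,8.1,-6,0,0,-2.96,0,27.4,8.1,-6,0,0,-2.96,0,27.4,8.1,-6,0,0,-2.96,0,27.4,8.1,-6,0,0,-2.96,0,27.4,8.1,-6,0,0,-2.96,0,27.4,8.1,-6,0,0,-2.96,0,27.4,8.1,-6,0,0,-2.96,0,27.4,8.1,-6,0,0,-2.96,0,27.4,8.1,-6,0,0,-2.96,0,27.4,8.1,-6,0,0,-2.96,0,27.4,8.1,-6,0,0,-2.96,0,27.4,8.1,-6,0,0,-2.96,0,27.4,8.1,-6,0,0,-2.96,0,27.4,8.1,-6,0,0,-2.96,0,27.4,8.1,-6,0,0,-2.96,0,27.4,8.1,-6,0,0,-2.96,0,0,0,0,0,0,0,0]' 40; python3 - <<'E'
from h import *
np.set_printoptions(precision=1,suppress=True)
print(r.get_obs()['joints'])
rel(tb(150,-62,320),down(24.4),1)
T={}
for k,R in (('side',(95,180,240,350)),('top',(170,270,160,270))):
    x=snap(k)
    T[k]=x
    a=x.astype(int); y=((a[...,0]-a[...,2])>45).astype(np.uint8)
    n,l,s,c=cv2.connectedComponentsWithStats(y[R[0]:R[1],R[2]:R[3]]); print(k,[(s[i,4],np.round(c[i]+[R[2],R[0]])) for i in range(1,n) if s[i,4]>4])
for n in ['lid_hinge','lid_edge','clip_hinge','clip_end']:
    P=[]
    for k in('side','top'):
        q=r.pinpoint(n,k)
        if q: P.append(ray(k,q[0]['position'])); print(n,k,np.round(q[0]['position']),round(q[0]['score'],2))
    if len(P)==2:
        p,e=tri(P);d=p[:2]-C;t=np.radians(YB); print('  ',p,max(e),'tub',d@[np.cos(t),np.sin(t)],d@[-np.sin(t),np.cos(t)])
cv2.imwrite('pics/c13.png',np.hstack([cv2.resize(T['side'][0:200,230:430,::-1],(400,400)),cv2.resize(T['top'][150:270,150:270,::-1],(400,400))]))
E
```

```text
t: 38.12
tool_pos: [693.2, 248.7, 320.7]
tool_rot: [[-0.424, 0.906, -0.001], [0.906, 0.424, 0.004], [0.004, 0.001, -1.0]]
wrist_force: [-0.2, 2.0, 0.4]
opening: -0.1
finger_force: 0.0
[-51.1  37.9  48.4  86.7 -29.8  68.9  27.4]
rows 1 d [-9.88, -3.92, 0.66] [0.045, -0.253, 0.707] | mm/row 10.6 deg/row 0.75
side []
top [(np.int32(51), array([233., 196.])), (np.int32(35), array([229., 212.])), (np.int32(113), array([244., 223.]))]
lid_hinge side [321. 114.] 0.97
lid_hinge top [202. 191.] 0.97
   [601.7 267.1  77. ] 1.916520532056595 tub 78.11240132881147 2.46033122380721
lid_edge side [333.  51.] 0.61
lid_edge top [174. 166.] 0.88
   [635.2 293.2 229.4] 3.818536777887464 tub 119.36640904017855 12.348884554204664
clip_hinge side [328.  54.] 0.7
clip_hinge top [180. 171.] 0.64
   [623.4 278.5 230.2] 4.333318929464901 tub 102.5628047300066 3.8589457307881894
clip_end side [340.  41.] 0.91
clip_end top [172. 160.] 0.86
   [647.2 291.4 252.7] 0.8754380185903827 tub 129.5523531773279 5.840019787239683
```

View pics/c13.png

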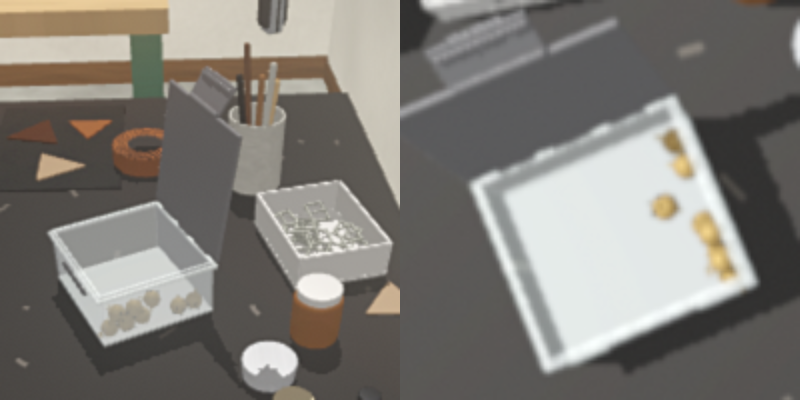

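```bash
python3 -m handwheel '[-9.9,0,20,0,-0.25,0.7,0,0,0,30,0,0,0,0,0,0,30,0,0,0,0,0,0,22,0,0,0,0,0,0,0,0,0,0,0]'; python3 -m handwheel '[0,-5,0,0,0,0,0,0,-5,0,0,0,0,0,0,-5,0,0,0,0,0,0,-5,0,0,0,0,0,0,-5,0,0,0,0,0]';  python3 -m handwheel '[0,-5,0,0,0,0,0,0,-5,0,0,0,0,0,0,-5,0,0,0,0,0,0,-5,0,0,0,0,0]';python3 - <<'E'
from h import *
o=r.get_obs();d=o['tool_pos'][:2]-C;t=np.radians(YB); print('tub',d@[np.cos(t),np.sin(t)],d@[-np.sin(t),np.cos(t)],o['tool_pos'],o['wrist_force'])
snap('side')
for n in('lid_edge','clip_end'):q=r.pinpoint(n,'side');print(n,q[:1])
E
```

```text
t: 39.03
tool_pos: [693.9, 229.0, 213.0]
tool_rot: [[-0.401, 0.916, -0.01], [0.916, 0.401, -0.008], [-0.003, -0.012, -1.0]]
wrist_force: [0.2, 0.2, -0.6]
opening: 0.0
finger_force: 0.0
t: 39.45
tool_pos: [674.9, 218.8, 220.5]
tool_rot: [[-0.402, 0.916, 0.002], [0.916, 0.402, -0.005], [-0.005, 0.0, -1.0]]
wrist_force: [0.4, 0.7, -0.8]
opening: -0.2
finger_force: 0.0
t: 39.78
tool_pos: [656.2, 211.1, 219.1]
tool_rot: [[-0.402, 0.916, 0.001], [0.916, 0.402, -0.005], [-0.005, -0.001, -1.0]]
wrist_force: [1.2, 0.5, 0.9]
opening: 0.6
finger_force: 0.5
tub 104.56384437485359 -71.07392557418268 [656.18553808 211.06992458 219.14751007] [1.23951989 0.50408024 0.8708144 ]
lid_edge [{'position': [325.5, 51.9], 'score': 0.63}]
clip_end [{'position': [332.0, 39.6], 'score': 0.77}]
```

```bash
python3 - <<'E'
import numpy as np
f=np.radians(np.linspace(78.8,172,21)); rho=np.linspace(146,140,21)
x=rho*np.cos(f);z=rho*np.sin(f)
print([(round(a,1),round(-b,1)) for a,b in zip(np.diff(x),np.diff(z))])
E
```

```text
[(np.float64(-11.8), np.float64(-1.5)), (np.float64(-11.8), np.float64(-0.6)), (np.float64(-11.8), np.float64(0.4)), (np.float64(-11.7), np.float64(1.3)), (np.float64(-11.5), np.float64(2.3)), (np.float64(-11.3), np.float64(3.2)), (np.float64(-11.0), np.float64(4.1)), (np.float64(-10.6), np.float64(5.0)), (np.float64(-10.1), np.float64(5.8)), (np.float64(-9.6), np.float64(6.6)), (np.float64(-9.0), np.float64(7.3)), (np.float64(-8.4), np.float64(8.0)), (np.float64(-7.7), np.float64(8.7)), (np.float64(-6.9), np.float64(9.2)), (np.float64(-6.1), np.float64(9.8)), (np.float64(-5.3), np.float64(10.2)), (np.float64(-4.4), np.float64(10.6)), (np.float64(-3.6), np.float64(10.9)), (np.float64(-2.7), np.float64(11.1)), (np.float64(-1.7), np.float64(11.3))]
```

```bash
python3 -m handwheel '[0.5,-11.8,-1.5,0,0,0,0,0.5,-11.8,-0.6,0,0,0,0,0.5,-11.8,0.4,0,0,0,0,0.5,-11.7,1.3,0,0,0,0,0.5,-11.5,2.3,0,0,0,0,0.5,-11.3,3.2,0,0,0,0,0.5,-11,4.1,0,0,0,0,0.5,-10.6,5,0,0,0,0,0.5,-10.1,5.8,0,0,0,0,0.5,-9.6,6.6,0,0,0,0]';  python3 -m handwheel '[0,-9,7.3,0,0,0,0,0,-8.4,8,0,0,0,0,0,-7.7,8.7,0,0,0,0,0,-6.9,9.2,0,0,0,0,0,-6.1,9.8,0,0,0,0,0,-5.3,10.2,0,0,0,0,0,-4.4,10.6,0,0,0,0,0,-3.6,10.9,0,0,0,0,0,-2.7,10.2,0,0,0,0,0,0,0,0,0,0,0]'; python3 - <<'E'
from h import *
o=r.get_obs();d=o['tool_pos'][:2]-C;t=np.radians(YB); print('tub',d@[np.cos(t),np.sin(t)],d@[-np.sin(t),np.cos(t)],o['tool_pos'],o['wrist_force'])
snap('side')
for n in('lid_edge','clip_end','clip_hinge'):q=r.pinpoint(n,'side');print(n,q[:1])
E
```

```text
t: 40.77
tool_pos: [552.4, 170.6, 192.3]
tool_rot: [[-0.402, 0.916, 0.001], [0.916, 0.402, -0.006], [-0.006, -0.002, -1.0]]
wrist_force: [0.5, -0.6, 0.4]
opening: 0.2
finger_force: 0.2
t: 41.6
tool_pos: [500.9, 148.1, 105.7]
tool_rot: [[-0.401, 0.916, -0.004], [0.916, 0.401, -0.007], [-0.004, -0.007, -1.0]]
wrist_force: [0.1, -0.6, 0.5]
opening: -0.0
finger_force: 0.0
tub -62.900672389861484 -64.2362848461405 [500.85367923 148.11651856 105.74346225] [ 0.09583512 -0.58934856  0.53406656]
lid_edge [{'position': [262.5, 122.2], 'score': 0.96}]
clip_end [{'position': [250.2, 120.2], 'score': 0.53}]
clip_hinge [{'position': [262.5, 121.7], 'score': 0.68}]
```

```bash
python3 -m handwheel '[0,0,5,0,0,0,0,0,0,5,0,0,0,0,0,0,5,0,0,0,0,0,0,4,0,0,0,0,0,0,2,0,0,0,0,0,0,0,0,0,0,0]' | grep -E 'pos|force'; for i in 1 2 3; do python3 -m handwheel '[0,0,1,0,0,0,0,0,0,0.5,0,0,0,0,0,0,0,0,0,0,0]'|grep -E 'pos|wrist'; done; python3 - <<'E'
from h import *
np.set_printoptions(precision=1,suppress=True)
for n in ['lid_edge','clip_hinge','clip_end']:
    P=[]
    for k in('side','top'):
        snap(k);q=r.pinpoint(n,k)
        if q: P.append(ray(k,q[0]['position'])); print(n,k,np.round(q[0]['position']),round(q[0]['score'],2))
    if len(P)==2:
        p,e=tri(P);d=p[:2]-C;t=np.radians(YB); print('  ',p,max(e),'tub',d@[np.cos(t),np.sin(t)],d@[-np.sin(t),np.cos(t)])
E
```

```text
tool_pos: [502.6, 148.5, 86.0]
wrist_force: [0.6, 0.5, 1.2]
finger_force: 0.0
tool_pos: [503.1, 148.5, 85.2]
wrist_force: [0.4, 0.2, 0.0]
tool_pos: [503.0, 148.6, 83.6]
wrist_force: [0.2, 0.4, 0.3]
tool_pos: [503.0, 148.5, 82.1]
wrist_force: [0.1, -0.3, -0.3]
lid_edge side [263. 130.] 0.8
lid_edge top [218. 249.] 0.69
   [456.2 220.1  66.9] 2.2060262968437585 tub -73.86793810185164 19.739248218404605
clip_hinge side [262. 128.] 0.64
clip_hinge top [224. 251.] 0.69
   [454.5 204.2  81.9] 1.8704052006946559 tub -81.98174453486745 5.9715964253006195
clip_end side [248. 129.] 0.55
clip_end top [227. 259.] 0.66
   [428.7 191.3  91.4] 5.338836898623843 tub -110.79527338363746 4.954581130117183
```

```bash
for i in 1 2 3; do python3 -m handwheel '[0,0,0.7,0,0,0,0,0,0,0.5,0,0,0,0,0,0,0,0,0,0,0]'|grep -E 'pos|wrist'; done
```

```text
tool_pos: [503.1, 148.5, 81.5]
wrist_force: [-0.5, 0.2, 5.3]
tool_pos: [503.2, 148.5, 81.3]
wrist_force: [-4.2, 0.6, 16.5]
tool_pos: [503.2, 148.5, 81.1]
wrist_force: [-5.3, 1.1, 25.0]
```

```bash
python3 -m handwheel '[0,0,-15,0,0,0,0,0,0,-20,0,0,0,0,0,0,-20,0,0,0,0,0,0,0,0,0,0,0]'; python3 - <<'E'
from h import *
np.set_printoptions(precision=1,suppress=True)
rel(tb(-113,3,130),down(24.4),5)
snap('top');snap('side')
for n in ['lid_edge','clip_hinge','clip_end']:
    P=[]
    for k in('side','top'):
        q=r.pinpoint(n,k)
        if q: P.append(ray(k,q[0]['position'])); print(n,k,np.round(q[0]['position']),round(q[0]['score'],2))
    if len(P)==2:
        p,e=tri(P);d=p[:2]-C;t=np.radians(YB); print('  ',p,max(e),'tub',d@[np.cos(t),np.sin(t)],d@[-np.sin(t),np.cos(t)])
E
```

```text
t: 44.73
tool_pos: [505.1, 148.8, 136.3]
tool_rot: [[-0.401, 0.916, 0.005], [0.916, 0.401, -0.004], [-0.006, 0.003, -1.0]]
wrist_force: [1.0, 0.9, -0.0]
opening: 0.0
finger_force: 0.0
rows 5 d [13.59, -10.97, 1.19] [0.039, 0.067, -0.148] | mm/row 17.5 deg/row 0.17
lid_edge side [261. 128.] 0.72
lid_edge top [218. 248.] 0.87
   [456.5 219.   73.5] 4.830890422862631 tub -74.05146242372484 18.604793906166098
clip_hinge side [263. 132.] 0.65
clip_hinge top [224. 249.] 0.85
   [457.6 204.2  72.6] 1.213502925239188 tub -79.14596044069044 4.729508831060374
clip_end side [250. 128.] 0.59
clip_end top [229. 261.] 0.61
   [428.6 187.   95. ] 0.24744956654051214 tub -112.6335850313809 1.0403353891790206
```

```bash
python3 -m handwheel '[13.6,-11,1,0,0,0,0,13.6,-11,1,0,0,0,0,13.6,-11,1,0,0,0,0,13.6,-11,1,0,0,0,0,13.6,-11,1,0,0,0,0,0,0,0,0,0,0,0,0,0,0,0,0,0,0]'; python3 - <<'E'
from h import *
rel(tb(-113,3,130),down(24.4),1)
E
python3 -m handwheel '[0,0,8,0,0,0,0,0,0,8,0,0,0,0,0,0,8,0,0,0,0,0,0,6,0,0,0,0,0,0,5,0,0,0,0,0,0,5,0,0,0,0,0,0,0,0,0,0,0]' | grep -E pos\|wrist; python3 -m handwheel '[0,0,5,0,0,0,0,0,0,5,0,0,0,0,0,0,5,0,0,0,0,0,0,5,0,0,0,0,0,0,0,0,0,0,0]' | grep -E pos\|wrist;  python3 - <<'E'
from h import *
rel(tb(-113,3,70),down(24.4),1); snap('side')
for n in('clip_end','clip_hinge'): print(n,r.pinpoint(n,'side')[:1])
E
```

```text
t: 45.72
tool_pos: [424.7, 189.1, 128.0]
tool_rot: [[-0.403, 0.915, -0.001], [0.915, 0.403, -0.006], [-0.005, -0.003, -1.0]]
wrist_force: [-0.7, 0.6, 0.5]
opening: -0.1
finger_force: 0.0
rows 1 d [-1.58, 2.33, -2.04] [-0.174, 0.305, -0.632] | mm/row 3.5 deg/row 0.72
tool_pos: [425.1, 188.3, 87.4]
wrist_force: [0.3, 0.5, -0.1]
tool_pos: [425.1, 188.6, 67.5]
wrist_force: [-0.5, -0.2, 0.3]
rows 1 d [-0.95, 2.19, -2.46] [-0.177, 0.288, -0.711] | mm/row 3.4 deg/row 0.79
clip_end [{'position': [248.8, 138.6], 'score': 0.54}]
clip_hinge [{'position': [262.3, 130.1], 'score': 0.75}]
```

```bash
python3 -m handwheel '[0,2,5,0,0,0,0,0,0,5,0,0,0,0,0,0,5,0,0,0,0,0,0,5,0,0,0,0,0,0,0,0,0,0,0]' | grep -E pos\|wrist;  python3 - <<'E'
from h import *
snap('side')
for n in('clip_end','clip_hinge'): print(n,r.pinpoint(n,'side')[:1])
E
for i in 1 2 3; do python3 -m handwheel '[0,2,0,0,0,0,0,0,2,0,0,0,0,0,0,0,0,0,0,0,0]' | grep -E pos\|wrist;done
```

```text
tool_pos: [426.6, 189.1, 47.3]
wrist_force: [-0.5, 0.6, 0.1]
clip_end [{'position': [254.0, 141.9], 'score': 0.65}]
clip_hinge [{'position': [261.0, 130.0], 'score': 0.74}]
tool_pos: [431.2, 191.1, 48.4]
wrist_force: [-0.3, -0.5, 0.2]
tool_pos: [434.9, 192.8, 48.3]
wrist_force: [-1.1, 0.6, -0.8]
tool_pos: [438.5, 194.3, 48.2]
wrist_force: [-0.9, 0.0, -0.2]
```

```bash
for i in 1 2 3 4; do python3 -m handwheel '[0,1,0,0,0,0,0,0,1,0,0,0,0,0,0,0,0,0,0,0,0]' | grep -E pos\|wrist;done
```

```text
tool_pos: [440.1, 195.0, 48.2]
wrist_force: [-1.5, -0.8, -0.4]
tool_pos: [442.0, 195.8, 48.2]
wrist_force: [-0.7, -0.5, -0.9]
tool_pos: [442.7, 196.1, 48.1]
wrist_force: [-2.8, -1.8, 0.0]
tool_pos: [442.8, 196.3, 48.0]
wrist_force: [-5.5, -2.4, 3.6]
```

```bash
for i in 1 2 3 4; do python3 -m handwheel '[0,1,0,0,0,0,0,0,1,0,0,0,0,0,0,0,0,0,0,0,0]' | grep -E pos\|wrist;done;  python3 - <<'E'
from h import *
snap('side')
for n in('clip_end','clip_hinge'): print(n,r.pinpoint(n,'side')[:1])
E
```

```text
tool_pos: [442.8, 196.3, 47.9]
wrist_force: [-8.5, -4.4, 6.8]
tool_pos: [442.8, 196.3, 47.8]
wrist_force: [-10.1, -5.2, 8.5]
tool_pos: [442.8, 196.3, 47.7]
wrist_force: [-13.5, -6.1, 11.1]
tool_pos: [442.8, 196.4, 47.6]
wrist_force: [-15.7, -8.5, 13.7]
clip_end [{'position': [267.0, 143.7], 'score': 0.52}]
clip_hinge [{'position': [262.2, 129.1], 'score': 0.53}]
```

```bash
python3 - <<'E'
from h import *
k=r.calibration('side')
def proj(w):
    v=np.array(k['orientation']).T@(np.array(w)-k['position']); return np.round([k['cx']+k['fx']*v[0]/-v[2],k['cy']-k['fy']*v[1]/-v[2]],1)
for y in (0,4):
  print(y,'hinge',proj(tb(-83,y,78.5)),[(c,proj(tb(-83-36*np.sin(c),y,78.5-36*np.cos(c))).tolist()) for c in(0,.15,.3,.5)])
E
python3 -m handwheel '[0,2,0,0,0,0,0,0,1,0,0,0,0,0,0,0,0,0,0,0,0]' | grep -E pos\|wrist; python3 -m handwheel '[0,2,0,0,0,0,0,0,1,0,0,0,0,0,0,0,0,0,0,0,0]' | grep -E pos\|wrist
python3 -m handwheel '[0,-6,0,0,0,0,0,0,-6,0,0,0,0,0,0,-10,0,0,0,0,0,0,-10,0,0,0,0,0,0,0,0,0,0,0,0]' | grep -E pos\|wrist;  python3 - <<'E'
from h import *
for i in range(3):
  im=snap('side')
  for n in('clip_end','clip_hinge'): print(n,[(np.round(q['position'],1),round(q['score'],2)) for q in r.pinpoint(n,'side')[:1]])
k=r.calibration('wrist');w=snap('wrist')
for n in('clip_end','clip_hinge'): print('w',n,[(np.round(q['position'],1),round(q['score'],2)) for q in r.pinpoint(n,'wrist')[:1]])
cv2.imwrite('pics/c14.png',np.hstack([cv2.resize(im[80:190,220:350,::-1],(400,338),interpolation=cv2.INTER_CUBIC),cv2.resize(w[:,:,::-1],(400,338))]))
E
```

```text
0 hinge [262.3 131.2] [(0, [264.1, 143.3]), (0.15, [262.0, 143.8]), (0.3, [259.9, 144.0]), (0.5, [257.3, 143.8])]
4 hinge [261.7 130.4] [(0, [263.5, 142.4]), (0.15, [261.5, 142.9]), (0.3, [259.4, 143.1]), (0.5, [256.7, 142.9])]
tool_pos: [442.7, 196.4, 47.4]
wrist_force: [-19.4, -9.0, 17.1]
tool_pos: [442.7, 196.5, 47.1]
wrist_force: [-23.7, -11.0, 19.6]
tool_pos: [428.1, 189.6, 48.6]
wrist_force: [0.1, 0.7, -0.2]
clip_end [(array([265.5, 143.1]), 0.61)]
clip_hinge [(array([259. , 130.1]), 0.61)]
clip_end [(array([263.9, 143.5]), 0.58)]
clip_hinge []
clip_end [(array([266.5, 142.8]), 0.44)]
clip_hinge [(array([261.4, 132.1]), 0.63)]
w clip_end [(array([381.7, 266.7]), 0.62)]
w clip_hinge [(array([400.6, 312.3]), 0.95)]
```

```bash
python3 -m handwheel '[0,-5,-10,0,0,0,0,0,0,-25,0,0,0,0,0,0,-30,0,0,0,0,0,0,-30,0,0,0,0,0,0,-30,0,0,0,0,0,0,-30,0,0,0,0,30,0,-20,0,0,0,0,30,0,0,0,0,0,0,30,0,0,0,0,0,0,30,0,0,0,0,0,0,0,0,0,0,0,0,0]';  python3 - <<'E'
from h import *
np.set_printoptions(precision=1,suppress=True)
im=snap('side');t=snap('top')
for n,z in('clip_end',42),('clip_hinge',78),('lid_edge',81),('scoop',3),('scoop_grip',64.5),('tin',0),('spool',0),('dye',0),('glue_jar',0):
  q=r.pinpoint(n,'side');print(n,[(np.round(a['position'],1),round(a['score'],2),plane('side',a['position'],z)) for a in q[:1]])
cv2.imwrite('pics/c15.png',np.vstack([np.hstack([cv2.resize(im[85:175,230:350,::-1],(400,300),interpolation=cv2.INTER_CUBIC),cv2.resize(t[170:270,160:280,::-1],(400,300),interpolation=cv2.INTER_CUBIC)]),np.hstack([cv2.resize(im[220:395,200:430,::-1],(400,300)),cv2.resize(t[130:280,270:470,::-1],(400,300))])]))
E
```

```text
t: 52.77
tool_pos: [373.3, 305.2, 222.1]
tool_rot: [[-0.411, 0.912, -0.001], [0.912, 0.411, -0.004], [-0.003, -0.003, -1.0]]
wrist_force: [-0.4, 0.7, -1.1]
opening: 0.2
finger_force: 0.0
clip_end [(array([266.3, 141.7]), 0.71, array([461. , 205.4,  42. ]))]
clip_hinge [(array([259.4, 127.7]), 0.42, array([447.8, 214.2,  78. ]))]
lid_edge [(array([265.1, 129.2]), 0.66, array([462.8, 202.7,  81. ]))]
scoop [(array([306.1, 321.6]), 0.75, array([ 555.3, -257.3,    3. ]))]
scoop_grip [(array([322.8, 260.9]), 0.98, array([ 587.5, -177. ,   64.5]))]
tin [(array([360.7, 183.5]), 0.97, array([686.8,  86. ,   0. ]))]
spool [(array([372.7, 213.4]), 0.63, array([702.4, -10.8,   0. ]))]
dye [(array([407.9, 232.8]), 0.89, array([768. , -68.6,   0. ]))]
glue_jar [(array([388.8, 169.7]), 0.91, array([761. , 132.1,   0. ]))]
```

View pics/c15.png

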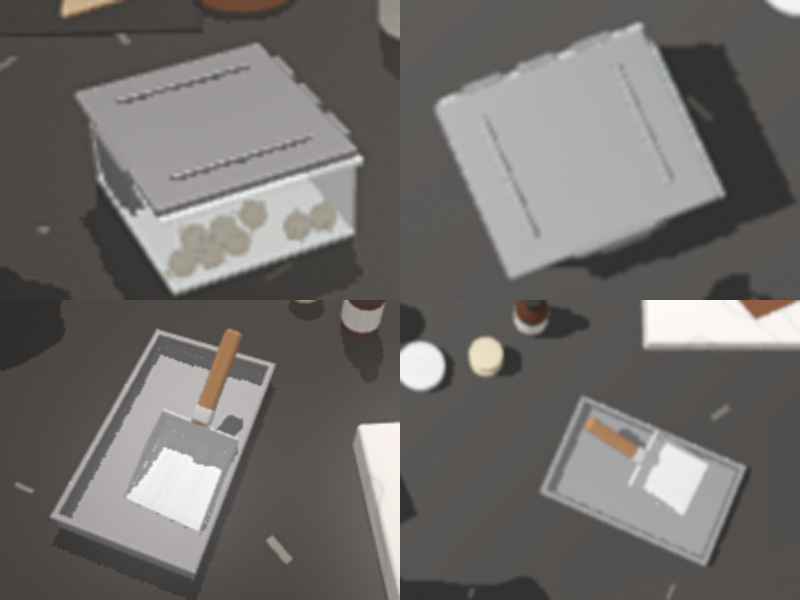

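```bash
python3 -c "
from bench import r
print(r.finish_job())"
```

```text
the job is handed in; nothing more can be done
None
```

I handed the job in after about 53 s of robot time. All 8 bells are in the tub, the lid is shut, the clip is pressed down until it stopped hard against the tub, and the scoop lies flat in the empty tray. The scoop moved about 20 mm inside the tray after I set it down, and no bystander was visibly disturbed.

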